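Clamp the six-well block into the thermal shaker

TASK

Change the block on the small thermal shaker: take the aluminium block with six wells out of the rack, set it square in the shaker's empty nest, flat on the platform, and swing the clamp lever fully shut so that its cam presses the block against the stop. In the rack the neighbouring blocks leave only the block's two ends free and in the nest the stop and the cam leave only its two long sides free, so put it down on the bare bench on the way and take it again the other way round. Leave the other two blocks in the rack, and the square bottle and the black-capped vial where they stand.

Things in the scene. Friction and masses are not known exactly. Their poses are not given: they have to be found in the camera images.
- block_six: Aluminium exchange block, 64 (its x) x 44 (y) x 44 mm high, 0.18 to 0.35 kg, with SIX round wells of 17 mm in its top (three along x, two across). Origin at the centre of its underside. Grip the outer faces, not the wells. It stands in one of the rack's three places, x along the rack's x; put it down on the free bench between rack and shaker, about 0.43 m ahead of the robot.
- block_fifteen: Block of the same outer size and material with FIFTEEN small wells of 9.5 mm (five by three). Origin at the centre of its underside.
- block_two: Block of the same outer size and material with TWO big wells of 26.5 mm side by side. Origin at the centre of its underside.
- block_rack: Flat grey rack, 86 (its x) x 164 mm (y), fixed to the bench; origin at the centre of its underside, floor 8 mm up. The blocks stand on it side by side at y = -52, 0, +52 mm. Ribs 4 mm thick, 18 mm above the floor, fill the 8 mm between neighbours: no room for a finger. At the blocks' ends (x) there is only a lip 3 mm above the floor.
- thermal_shaker: White instrument, 176 (its x) x 150 mm (y), fixed to the bench, lever at its front (-x, to the robot). Origin at the centre of its underside. Deck 44 mm, aluminium platform on it 50 mm above the bench. Raised console at the back from x = +41 mm, 98 to 115 mm above the bench, with an aluminium stop plate before it, face at x = +38 mm.
- nest (a point): Where the centre of the block's underside ends, block clamped, on the platform. Axes as the shaker's; block x along them, either way round. Rims 6 mm high beside its long sides leave 2.5 mm play a side; at +x the stop, at -x the cam. With the lever below 0.35 there are 7.5 mm or more of play, all towards -x: set the block down 4 mm short (at x = -4 mm); the cam pushes it home.
- lever_pivot (a point): On the lever's vertical pivot axis, at the platform's height, 54 mm in front (-x) of the nest point.
- lever_knob (a point): Top centre of the upright black post at the end of the clamp lever, round, 15 to 19 mm thick, 62 mm from the pivot, 58 mm above the platform (108 mm above the bench). The post rises from the lever's arm (12 mm wide), whose top is 27 mm above the platform. Pinch it from above or push it sideways.
- clamp_lever (a joint): Lever angle in rad, 0 open to 2.0 shut (stop), growing counter-clockwise seen from above. At 0 the arm points 155 degrees counter-clockwise from the shaker's +x; shut, along its front to -y. Starts at 0 to 0.35. Friction 0.12 N m (2 N at the knob): it stays where left. Its smooth eccentric cam (to 19 mm above the platform) pushes the block home and tightens on it over the last 0.3 rad, tightest at 1.92.
- square_bottle: Clear square bottle, 44 x 44 x 135 mm, standing loose behind and to the left of the block rack. Bystander. Origin at the centre of its underside.
- vial_capped: Glass vial with a black cap, 27 mm thick, 64 mm high, standing loose to the left of the block rack. Bystander. Origin at the centre of its underside.

How it is judged (in metres and radians):
On the way:
1. the six-well block, off the rack, stands let go on the bench (height (world z) of block_six below 0.005 m and angle between block_six's own z axis and vertical below 0.1 rad and horizontal distance between block_six and block_rack above 0.07 m and contact force between the fingers and block_six below 0.1 N), for 0.2 s.
At the end, for the whole second after the job is handed in: Lever past 1.7 rad (shut stop 2.0), its cam pressing the six-well block with over 1 N; the block on the platform within 3 mm of the nest point along x and in height, 4 mm across, square within 0.12 rad, upright within 0.06; the other two blocks within 20 mm of their places in the rack (value of joint clamp_lever above 1.7 rad and x of block_six in the frame of nest between -0.003 and 0.003 m and y of block_six in the frame of nest between -0.004 and 0.004 m and z of block_six in the frame of nest between -0.003 and 0.003 m and angle between the x axis of block_six and the x axis of thermal_shaker, either way round below 0.12 rad and angle between block_six's own z axis and vertical below 0.06 rad and contact force between block_six and clamp_lever above 1 N and linear speed of block_six below 0.02 m/s and distance of each of block_fifteen, block_two from where it was at the start of the episode below 0.02 m and angle between each of block_fifteen, block_two's own z axis and vertical below 0.1 rad); the robot touches nothing.
It fails at once if the square bottle is knocked over or pushed more than 40 mm (distance of square_bottle from where it was at the start of the episode above 0.04 m or angle between square_bottle's own z axis and vertical above 0.6 rad).
It fails at once if the capped vial is knocked over or pushed more than 40 mm (distance of vial_capped from where it was at the start of the episode above 0.04 m or angle between vial_capped's own z axis and vertical above 0.6 rad).
It also fails if it takes over 64 s, if anything falls off the work surface, if the arm or the gripper's body presses on something with over 40 N, if the wrist force passes 120 N, or if a joint passes its speed limit or range.

ROBOT

A 6-joint arm with a two-finger parallel gripper is mounted at the origin on a cart in front of the work surface, level with it; the furniture and walls round the work are solid. World frame = base frame: x ahead of the robot, y to its left, z up, the work surface at z = 0. Lengths are in m, angles in degrees, forces in N, time in s.
With the tool pointing down it reaches from about 0.4 to 0.825 m from the base axis. Payload 7 kg.
Tool frame: the origin (TCP) lies midway between the tips of the shut fingers; the grasp point (between the pads) lies 19 mm behind it; z points along the fingers, y is the line along which they close (so a half turn about z gives the same grasp; the last joint's range is limited). The gripper opens to 88 mm and grips with 3 to 60 N. Pads are 19 mm wide; open, the fingers measure 130 mm over their backs; the gripper's body (78 mm by 193 mm) begins 47 mm behind the grasp point.
Start: joints at [85.491, 20.546, 0.682, 0, -70.136, -16.507], TCP at [0.242, 0.63, 0.194] pointing down, gripper open.
Joint ranges: [-176.03, 176.03], [-82.01, 121.73], [-58.28, 71.71], [-173.87, 95.51], [-174.79, -0.11], [-173.66, 173.66]. Speed limits (degrees/s): [136.94, 136.94, 172.46, 180, 180, 180].

INTERFACE

Orientations are given as [roll, pitch, yaw] about the fixed x, y, z axes, in that order (R = Rz(yaw) Ry(pitch) Rx(roll)).
In Python, from plant import telemetry, viewer, workorder gives the robot as it stands. The module is installed in compiled form; this text tells all that it offers.
- The arm moves only by the tool carry_out, never from a script. Its argument "rows" is a list of rows, each a list of 6 numbers: the shift along the tool's x, y, z in m, then the turn, a rotation vector about the tool's x, y, z in rad. In form: [[tx, ty, tz, ax, ay, az], ...]. A call has 1 to 8 rows; each row is the pose to reach, as a shift and turn from the pose commanded when the call began, along the tool's axes at that moment; what a row does not reach only later rows make up. A row lasts 1/8 s, in which the tool goes at most 62.5 mm and 10.7 degrees, less where a joint would pass 70% of its speed; a pose out of reach is approached as far as the arm can. A call with a gripper value outside its range is refused whole. "grip" is the gripper's target within -1 to 1 (fully open at 1, half-way at 0, shut at -1), set as the call begins (left out, the last holds). The fingers move at their own pace and stop on an object; the grip force is fixed at half the most. Time passes only in rows, so rows that repeat a pose let the fingers close. It gives the time, the measured TCP pose, the force, the opening and the grip force at its end, in the units of the state.
- telemetry.get_obs(): the state, without advancing time (a new reading comes with each control period).
- viewer.snapshot(name): name is "scene" or "top" or "wrist"; returns the picture (420x560x3 uint8, red, green, blue); there is no depth.
- viewer.camera_info(name): a dict with "intrinsics" (3x3 intrinsics, pixels), "k1" (the pictures are not rectified: a ray, as slopes to the right and down, at radius r is drawn at 1 + k1 r^2 times it, then the intrinsics apply), "extrinsics" (4x4, takes a point from camera to world coordinates); the wrist camera has in their place "tool_from_camera" (4x4, takes a point from camera to tool coordinates, whose origin is the TCP and whose axes are the flange's). Camera axes: x right, y down, z forward; pixel columns grow to the right and rows downward; lengths in m; the calibration is good to about 2 mm. A picture is of the moment at which its call begins: read the wrist's pose just before it. camera_info takes no time and is no camera call.
- workorder.close_job(): hands the job in; it is judged then, once.
The state is a dict: "clock": time; "joint_pos": joint angles; "qvel": joint speeds; "tau": joint torques, N m; "tool_pos": TCP position; "orientation": TCP orientation; "force": force on the tool from outside, world axes, zero at the start; "moment": the same for the moment, N m; "opening": finger opening in m; "gripper_force": force on a finger pad.
Only numpy, scipy, OpenCV 4.12 (cv2) and the standard library are available. Lean on these libraries where they do the work, as an engineer would, in place of code of your own. Each camera call takes 0.05 s, during which the arm holds its last target. There are 200 camera calls.

## Working session

There is one attempt and no reset: what is moved stays moved. The work goes in short steps, Python scripts to look and compute and a tool call to move; the robot and the scene stay as the last step left them, time stands still between calls to the robot, and variables do not carry over. Pictures are saved under pics/ and viewed, at most 10 in all, crops included, and the job is handed in when it is done.

Besides the shell and the picture viewer there is one more tool, called after "Call:" as name(argument=value, ...) on one line, values as JSON. carry_out: Moves the arm, as the interface text tells. Its arguments: {"type":"object","properties":{"rows":{"type":"array"},"grip":{"type":"number"}},"required":["rows"]}

```bash
mkdir -p pics; python3 - <<'E'
from plant import telemetry, viewer, workorder
import cv2, numpy as np
np.set_printoptions(precision=4,suppress=True)
o=telemetry.get_obs()
for k,v in o.items(): print(k,np.round(v,4))
ims=[]
for n in ("scene","top","wrist"):
    im=viewer.snapshot(n)[:,:,::-1]; cv2.imwrite(f"pics/{n}0.png",im)
    print(n,viewer.camera_info(n))
E
```

```text
clock 0.0
joint_pos [ 85.4929  20.5904   0.6347  -0.0212 -70.1357 -16.508 ]
qvel [-0.0883 -0.0482  0.0141 -0.0835  0.0561 -0.0073]
tau [ -0.0023 -58.2707  29.3049   6.997    0.0068  -0.0002]
tool_pos [0.2419 0.6296 0.1933]
orientation [179.9068  -0.0069 -21.0223]
force [ 0.1989 -0.0667  0.2469]
moment [-0.0192  0.007  -0.0107]
gripper_force 0.0
opening 0.0875
scene {'intrinsics': array([[540.1836,   0.    , 279.8347],
       [  0.    , 540.1836, 221.5108],
       [  0.    ,   0.    ,   1.    ]]), 'k1': -0.14816325021450308, 'extrinsics': array([[ 0.8678, -0.3842,  0.3151,  0.1218],
       [-0.4969, -0.661 ,  0.5623, -0.5153],
       [-0.0077, -0.6445, -0.7645,  1.0416],
       [ 0.    ,  0.    ,  0.    ,  1.    ]])}
top {'intrinsics': array([[496.9734,   0.    , 272.8602],
       [  0.    , 496.9734, 206.8031],
       [  0.    ,   0.    ,   1.    ]]), 'k1': -0.13476665532835685, 'extrinsics': array([[-0.0023, -0.9981,  0.0616,  0.4218],
       [-1.    ,  0.0027,  0.0069,  0.1737],
       [-0.0071, -0.0615, -0.9981,  1.3946],
       [ 0.    ,  0.    ,  0.    ,  1.    ]])}
wrist {'intrinsics': array([[303.042 ,   0.    , 279.1742],
       [  0.    , 303.042 , 204.8544],
       [  0.    ,   0.    ,   1.    ]]), 'k1': 0.007293875519303085, 'tool_from_camera': array([[ 0.0006, -0.9559, -0.2937,  0.0791],
       [ 1.    ,  0.0006,  0.0001, -0.0002],
       [ 0.0001, -0.2937,  0.9559, -0.1909],
       [ 0.    ,  0.    ,  0.    ,  1.    ]])}
```

View pics/scene0.png

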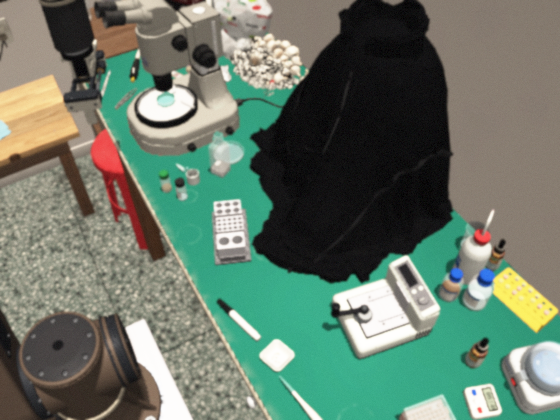

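View pics/top0.png

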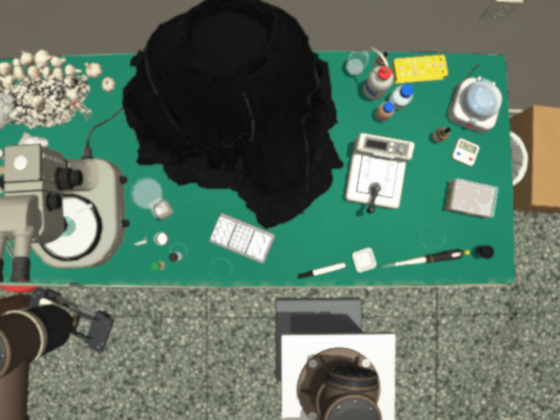

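The scene picture shows the rack with the six-well block at its far (left, +y) end, around (228,208), with fifteen and two next to it. The shaker is around (385,310) with its lever knob at (337,312). The top view has the rack at (242,238), the shaker at (378,170) and the vials at (162,240) and (176,257). A black draped cover behind the bench reaches down to about (280,225).

```bash
cat > h.py <<'E'
import numpy as np, cv2
from scipy.spatial.transform import Rotation as R
from plant import telemetry, viewer, workorder
np.set_printoptions(precision=4,suppress=True)
def cam(name,obs=None):
    c=viewer.camera_info(name)
    if name=="wrist":
        T=np.eye(4);T[:3,:3]=R.from_euler('xyz',obs["orientation"],degrees=True).as_matrix();T[:3,3]=obs["tool_pos"]
        E=T@c["tool_from_camera"]
    else: E=c["extrinsics"]
    return np.array(c["intrinsics"]),c["k1"],np.array(E)
def cast(C,px,z):
    K,k1,E=C; px=np.atleast_2d(np.array(px,float))
    s=(px-K[:2,2])/K[0,0]; u=s.copy()
    for _ in range(20): u=s/(1+k1*(u**2).sum(1,keepdims=True))
    d=np.c_[u,np.ones(len(u))]@E[:3,:3].T
    return E[:3,3]+d*((z-E[2,3])/d[:,2:])
def proj(C,P):
    K,k1,E=C; p=(np.atleast_2d(P)-E[:3,3])@E[:3,:3]; u=p[:,:2]/p[:,2:]
    return u*(1+k1*(u**2).sum(1,keepdims=True))*K[0,0]+K[:2,2]
def delta(pos,yaw,obs=None):
    "shift and turn in tool axes from present pose to pointing-down pose"
    o=obs or telemetry.get_obs(); A=R.from_euler('xyz',o["orientation"],degrees=True)
    B=R.from_euler('xyz',[180,0,yaw],degrees=True)
    return np.r_[A.inv().apply(np.array(pos)-o["tool_pos"]),(A.inv()*B).as_rotvec()]
def snap(name,f):
    o=telemetry.get_obs(); im=viewer.snapshot(name)[:,:,::-1].copy(); cv2.imwrite(f"pics/{f}.png",im); return im,cam(name,o)
E
python3 - <<'E'
from h import *
im=cv2.imread("pics/top0.png"); C=cam("top")
hsv=cv2.cvtColor(im,cv2.COLOR_BGR2HSV)
m=((hsv[...,1]<70)&(hsv[...,2]>110)).astype(np.uint8)
n,l,s,c=cv2.connectedComponentsWithStats(m)
cs,_=cv2.findContours(m,cv2.RETR_EXTERNAL,cv2.CHAIN_APPROX_NONE)
for k in cs:
    r=cv2.minAreaRect(k)
    if cv2.contourArea(k)>80 and r[0][1]<285 and r[0][0]>130: print(r, cast(C,r[0],.05)[0])
for p in [(242,238),(378,170),(228,233),(375,187),(280,222),(160,240),(176,257),(162,209)]: print(p,cast(C,p,0.0)[0],cast(C,p,.05)[0])
a=cv2.resize(im[200:280,130:290],(640,320),interpolation=cv2.INTER_CUBIC)
b=cv2.resize(im[125:225,335:425],(270,300),interpolation=cv2.INTER_CUBIC)
s=cv2.imread("pics/scene0.png")[250:360,320:450]; s=cv2.resize(s,(354,300),interpolation=cv2.INTER_CUBIC)
o=np.zeros((600,640,3),np.uint8);o[:300]=a[:300];o[300:,:270]=b;o[300:,280:634]=s
cv2.imwrite("pics/c1.png",o)
E
```

```text
((328.5064697265625, 268.5246276855469), (6.667723655700684, 33.69491195678711), 75.25643920898438) [0.3374 0.0333 0.05  ]
((408.7115783691406, 262.0577087402344), (6.6679487228393555, 35.49702072143555), 78.69007110595703) [ 0.3531 -0.1861  0.05  ]
((363.70001220703125, 259.6000061035156), (21.819713592529297, 21.81971549987793), 71.56504821777344) [ 0.3609 -0.0624  0.05  ]
((160.9000244140625, 238.2000274658203), (13.416406631469727, 12.969193458557129), 26.56505012512207) [0.4198 0.4884 0.05  ]
((241.69969177246094, 237.7292938232422), (59.614540100097656, 31.819805145263672), 22.380136489868164) [0.4211 0.2675 0.05  ]
((472.3461608886719, 197.7692108154297), (46.87174987792969, 32.75138854980469), 11.309932708740234) [ 0.5283 -0.3694  0.05  ]
((150.866455078125, 200.2626190185547), (44.232460021972656, 28.162784576416016), 60.64224624633789) [0.5236 0.5174 0.05  ]
((465.10345458984375, 151.74139404296875), (24.140392303466797, 23.211915969848633), 21.801406860351562) [ 0.6569 -0.3529  0.05  ]
((379.1564025878906, 170.724365234375), (59.909446716308594, 69.92951202392578), 10.1246
[... 796 characters left out ...]
.0, 16.0), 90.0) [ 0.8959 -0.0476  0.05  ]
((402.0, 33.5), (67.0, 204.0), 90.0) [ 0.9974 -0.1853  0.05  ]
((291.1082763671875, 5.4681596755981445), (42.298606872558594, 11.412642478942871), 28.610462188720703) [1.079  0.1298 0.05  ]
(242, 238) [0.4203 0.2702 0.    ] [0.4204 0.2667 0.05  ]
(378, 170) [ 0.6117 -0.1154  0.    ] [ 0.6049 -0.1051  0.05  ]
(228, 233) [0.4344 0.3096 0.    ] [0.434  0.3047 0.05  ]
(375, 187) [ 0.5632 -0.1059  0.    ] [ 0.5581 -0.0959  0.05  ]
(280, 222) [0.465  0.1635 0.    ] [0.4635 0.1638 0.05  ]
(160, 240) [0.4147 0.5026 0.    ] [0.4149 0.4908 0.05  ]
(176, 257) [0.3669 0.4565 0.    ] [0.3688 0.4464 0.05  ]
(162, 209) [0.5024 0.4977 0.    ] [0.4995 0.4861 0.05  ]
```

View pics/c1.png

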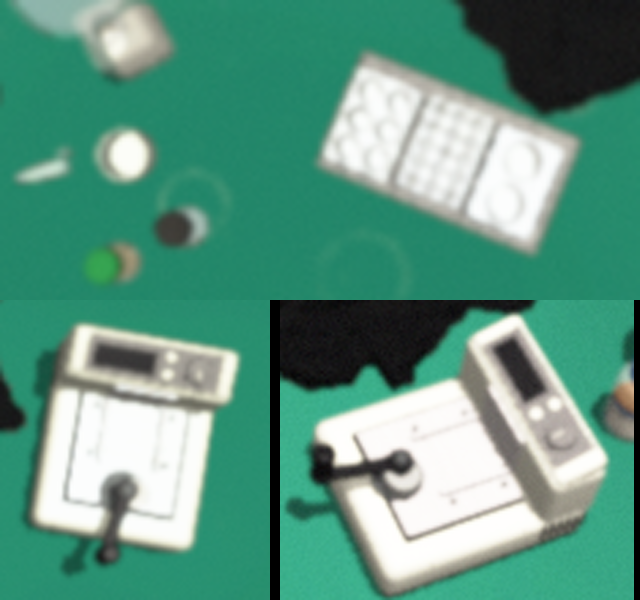

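The crop shows the rack turned about -22°, with six-well, fifteen and two from left to right. The shaker is turned about -10°, with its lever open (knob at crop (105,555), i.e. top px ≈(370,210)). The vial's black cap is at (173,257) and the square bottle at (162,210).

```bash
python3 - <<'E'
from h import *
print(delta([.40,.33,.22],-112))
E
```

```text
[ 0.255   0.2231 -0.0262  0.0009 -0.0012  1.5878]
```

Call:
carry_out(rows=[[0.255,0.223,-0.026,0,0,1.588],[0.255,0.223,-0.026,0,0,1.588],[0.255,0.223,-0.026,0,0,1.588],[0.255,0.223,-0.026,0,0,1.588],[0.255,0.223,-0.026,0,0,1.588],[0.255,0.223,-0.026,0,0,1.588],[0.255,0.223,-0.026,0,0,1.588],[0.255,0.223,-0.026,0,0,1.588]], grip=1)

```text
clock: 1.15
tool_pos: [0.4003, 0.3298, 0.2203]
orientation: [180.0, 0.0, -107.4]
force: [0.9, 0.4, -1.0]
opening: 0.0878
gripper_force: 0.0
```

```bash
python3 - <<'E'
from h import *
im,C=snap("wrist","w1"); o=telemetry.get_obs(); print(o["tool_pos"],o["orientation"],o["joint_pos"])
cv2.imwrite("pics/w1b.png",cv2.resize(im,(784,588)))
E
```

```text
[0.4002 0.3299 0.2202] [ 179.9881   -0.0044 -107.8996] [ 61.1989   4.7494 -16.4655  -0.0116 -68.7917 -79.0942]
```

View pics/w1b.png

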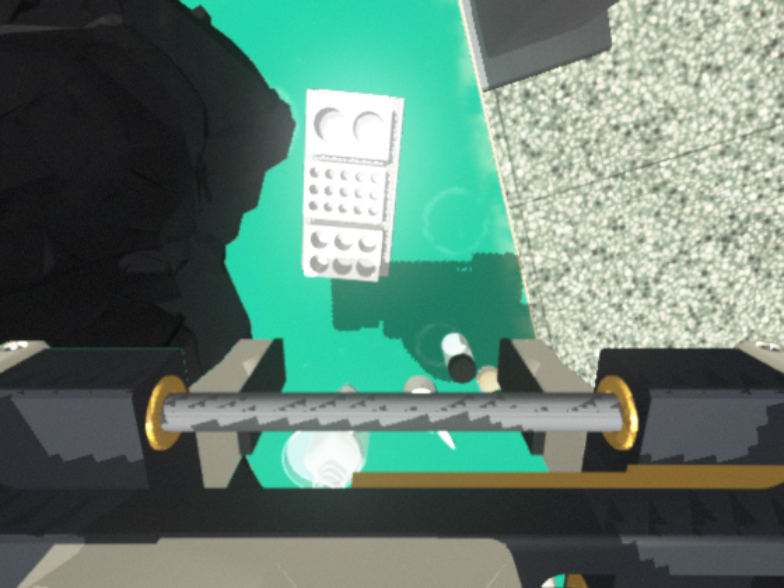

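The wrist view (784-px scale) shows the six-well block's top at (303–382, 228–280), nearest the gripper. The cover's edge is at x≈240 on the left, close to the rack, and the vial's cap is at (461,368).

```bash
python3 - <<'E'
from h import *
im=cv2.imread("pics/w1.png"); o=telemetry.get_obs(); C=cam("wrist",o); T=cam("top"); S=cam("scene")
hsv=cv2.cvtColor(im,cv2.COLOR_BGR2HSV)
m=((hsv[...,1]<60)&(hsv[...,2]>90)).astype(np.uint8); m[:,330:]=0; m[225:]=0
cs,_=cv2.findContours(m,cv2.RETR_EXTERNAL,cv2.CHAIN_APPROX_NONE)
k=max(cs,key=cv2.contourArea); r=cv2.minAreaRect(k); print(r); a=cv2.boxPoints(r)
for z in (.008,.052): print(z,cast(C,a,z)[:,:2].tolist())
# wells : dark blobs on the bright top
g=cv2.cvtColor(im,cv2.COLOR_BGR2GRAY)
crop=g[155:205,210:280]; cv2.imwrite("pics/cc.png",crop)
for y in range(158,204,4): print(y,g[y,212:280:2])
# cover silhouettes
v=hsv[...,2]
print("wrist cover"); 
for y in range(60,225,15):
    x=np.where(v[y,:230]<60)[0]; x=x[x<215].max(); print((x,y),cast(C,(x,y),0)[0,:2],cast(C,(x,y),.1)[0,:2])
t=cv2.imread("pics/top0.png"); tv=t.max(2)
print("top cover")
for x in range(130,345,15):
    y=np.where(tv[:235,x]<50)[0]; y=y.max(); print((x,y),cast(T,(x,y),0)[0,:2],cast(T,(x,y),.1)[0,:2])
E
```

```text
((248.0745849609375, 132.1233673095703), (69.9598617553711, 133.8777313232422), 4.864514350891113)
0.008 [[0.5031681795641484, 0.32979009451532393], [0.4273318324574035, 0.17784786853678314], [0.3487339004429349, 0.21007089721344357], [0.4143368108834852, 0.3673821446662018]]
0.052 [[0.48919527500846255, 0.321569370568917], [0.42163612325389555, 0.18621095347160962], [0.35161680113271765, 0.21491698385693453], [0.4100594496922, 0.35505841794264753]]
158 [177 178 206 241 245 198 195 195 195 200 201 200 195 200 198 206 218 228
 225 230 232 240 250 250 253 253 254 255 255 255 234 236 241 238]
162 [177 178 215 254 255 255 255 255 255 255 255 255 254 254 248 238 237 221
 220 218 212 204 202 199 204 203 200 200 199 196 199 228 242 249]
166 [174 178 212 255 255 252 182 225 241 255 255 255 255 255 255 252 250 253
 255 255 255 255 255 255 255 255 255 255 255 255 255 168 231 247]
170 [172 176 218 255 255 178 166 171 253 255 255 255 255 254 178 226 253 255
 255 255 255 255 251 242 255 255 255 255 255 255 254 169 237 245]
174 [172 176 225 255 255 243 171 172 185 190 196 247 255 252 174 174 189 2
[... 1766 characters left out ...]
191 0.5221]
(160, np.int64(162)) [0.6368 0.5054] [0.6214 0.4816]
(175, np.int64(181)) [0.582  0.4612] [0.5705 0.4406]
(190, np.int64(181)) [0.5817 0.4182] [0.5703 0.4007]
(205, np.int64(186)) [0.5673 0.3753] [0.5569 0.3608]
(220, np.int64(187)) [0.5643 0.3326] [0.554  0.3213]
(235, np.int64(189)) [0.5584 0.2901] [0.5486 0.2818]
(250, np.int64(208)) [0.5046 0.2477] [0.4987 0.2424]
(265, np.int64(227)) [0.4511 0.2056] [0.449  0.2033]
(280, np.int64(222)) [0.465  0.1635] [0.4619 0.1642]
(295, np.int64(215)) [0.4846 0.1213] [0.48  0.125]
(310, np.int64(202)) [0.521  0.0789] [0.5139 0.0857]
(325, np.int64(190)) [0.5549 0.0363] [0.5453 0.0461]
(340, np.int64(166)) [ 0.6231 -0.0071] [0.6086 0.0059]
```

```bash
python3 - <<'E'
from h import *
im=cv2.imread("pics/w1.png")
c=cv2.resize(im[55:205,205:305],(400*1,600),interpolation=cv2.INTER_CUBIC)
d=cv2.resize(im[155:205,210:290],(800,500)[:2],interpolation=cv2.INTER_CUBIC); d=cv2.resize(d,(400,250))
o=np.zeros((600,800,3),np.uint8);o[:,:400]=c;o[:250,400:]=d;cv2.imwrite("pics/c2.png",o)
S=cam("scene")
for p in [(255,160),(262,185),(270,210),(258,240)]: print(p,cast(S,p,0)[0,:2],cast(S,p,.1)[0,:2])
E
```

```text
(255, 160) [0.6029 0.4809] [0.5567 0.3853]
(262, 185) [0.5734 0.3856] [0.53   0.2991]
(270, 210) [0.5485 0.2969] [0.5075 0.2189]
(258, 240) [0.4753 0.2261] [0.4414 0.1549]
```

View pics/c2.png

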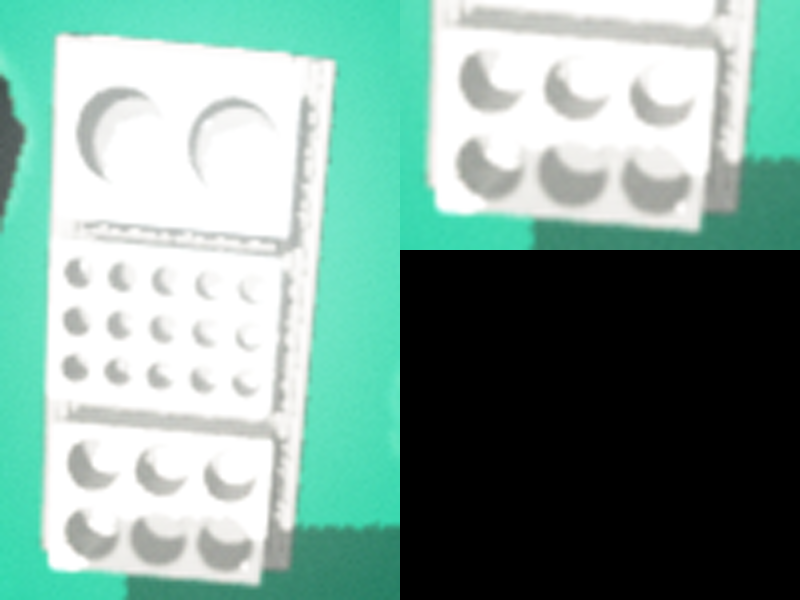

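The crop shows the six-well tops clearly. Wells are at about (228,171), (245,172.6), (262.4,174) in the upper row and (227.6,188.4), (244.6,189.4), (261.4,191) in the lower row (original px). The right-hand corners of the top face are at (273,164) and (270,201).

```bash
python3 - <<'E'
from h import *
o=telemetry.get_obs(); C=cam("wrist",o)
w=cast(C,[(228,171),(245,172.6),(262.4,174),(227.6,188.4),(244.6,189.4),(261.4,191)],.052)[:,:2]
c=w.mean(0); d=(w[[0,3]]-w[[2,5]]).mean(0); print(w,c,np.linalg.norm(d),np.degrees(np.arctan2(d[1],d[0])))
k=cast(C,[(273,164),(270,201),(217,197)],.052)[:,:2]; print(k,k[0]-k[1],np.linalg.norm(k[1]-k[2]),np.linalg.norm(k[0]-k[1]),(k[0]+k[2])/2)
for L in [[(55+0,35),(42,555)],[(333,60),(290,570)]]:
    q=cast(C,[(a/4+205,b/4+55) for a,b in L],.008)[:,:2]; e=q[1]-q[0]; print(q,np.degrees(np.arctan2(-e[0],e[1])))
q=cast(C,[(x/4+205,y/4+55) for x,y in [(55,35),(300,55),(262,582),(52,568)]],.052)[:,:2]
print(q,q.mean(0))
v=cast(C,[(461/1.4,368/1.4)],.064); print("vial",v)
# six centre in the top image for a cross-check
print(proj(cam("top"),np.r_[c,.052]))
yaw=-112; 
E
```

```text
[[0.4544 0.3004]
 [0.4356 0.3084]
 [0.4163 0.3164]
 [0.4624 0.3203]
 [0.4431 0.3278]
 [0.4243 0.336 ]] [0.4394 0.3182] 0.04129814200444817 -22.66151349573695
[[0.4004 0.3089]
 [0.4183 0.3513]
 [0.4787 0.3265]] [-0.0179 -0.0425] 0.06532361467035408 0.04606908213170114 [0.4395 0.3177]
[[0.428  0.1791]
 [0.4916 0.3304]] -22.815542197617017
[[0.3497 0.2117]
 [0.4121 0.3616]] -22.600533945766397
[[0.4223 0.1874]
 [0.3606 0.2124]
 [0.4175 0.3509]
 [0.4775 0.3269]] [0.4195 0.2694]
vial [[0.3709 0.4491 0.064 ]]
[[222.9448 231.0056]]
```

```bash
cat >> h.py <<'E'
def gdelta(g,yaw,tilt=0,up=0):
    "delta putting the grasp point at g, tool tilted about its y"
    o=telemetry.get_obs(); A=R.from_euler('xyz',o["orientation"],degrees=True)
    B=R.from_euler('xyz',[180,0,yaw],degrees=True)*R.from_rotvec([0,tilt,0])
    p=np.array(g)+.019*B.apply([0,0,1])+[0,0,up]
    print("target",p); return np.r_[A.inv().apply(p-o["tool_pos"]),(A.inv()*B).as_rotvec()]
E
python3 - <<'E'
from h import *
for up in (.08,.03,0): print(gdelta([.4395,.318,.041],-112.6,.2,up))
E
```

```text
target [0.438  0.3145 0.1024]
[ 0.003  -0.0408  0.1178 -0.008   0.1998  0.0818]
target [0.438  0.3145 0.0524]
[ 0.003  -0.0408  0.1678 -0.008   0.1998  0.0818]
target [0.438  0.3145 0.0224]
[ 0.003  -0.0408  0.1978 -0.008   0.1998  0.0818]
```

Call:
carry_out(rows=[[0.003,-0.041,0.05,0,0.2,0.082],[0.003,-0.041,0.1,0,0.2,0.082],[0.003,-0.041,0.115,0,0.2,0.082],[0.003,-0.041,0.115,0,0.2,0.082],[0.003,-0.041,0.115,0,0.2,0.082]])

```text
clock: 1.82
tool_pos: [0.4392, 0.3166, 0.1079]
orientation: [-179.5, -11.2, -111.6]
force: [-0.8, 0.3, 0.6]
opening: 0.0878
gripper_force: 0.0
```

```bash
python3 - <<'E'
from h import *
o=telemetry.get_obs(); print(o["tool_pos"],o["orientation"],o["joint_pos"])
print(gdelta([.4395,.318,.041],-112.6,.2,0))
im,C=snap("wrist","w2"); cv2.imwrite("pics/w2b.png",im[100:420])
E
```

```text
[0.4392 0.3166 0.1079] [-179.4554  -11.1991 -111.6496] [ 58.5026  18.643  -16.3314   2.6717 -65.9954 -81.4202]
target [0.438  0.3145 0.0224]
[-0.0142  0.0011  0.0844 -0.0128  0.0046  0.0162]
```

View pics/w2b.png

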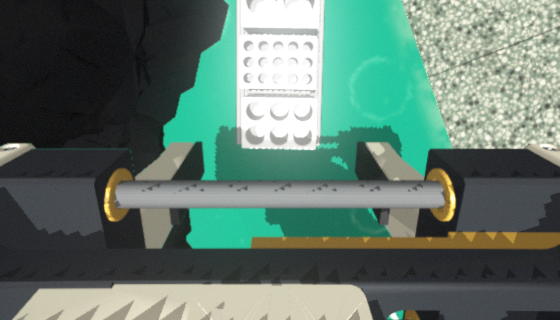

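The block sits centred between the open fingers at column 281. Nothing is in the way of the descent, and the cover's edge is clear of the left finger.

Call:
carry_out(rows=[[-0.006,0.001,0.03,-0.012,0.004,0.016],[-0.011,0.001,0.062,-0.012,0.004,0.016],[-0.011,0.001,0.062,-0.012,0.004,0.016]])

```text
clock: 2.25
tool_pos: [0.4369, 0.3137, 0.0424]
orientation: [180.0, -11.7, -112.6]
force: [0.2, -0.7, -0.0]
opening: 0.0879
gripper_force: 0.0
```

Call:
carry_out(rows=[[-0.002,0,0.012,0,0,0],[-0.004,0,0.022,0,0,0],[-0.004,0,0.022,0,0,0]])

```text
clock: 2.62
tool_pos: [0.437, 0.3137, 0.0197]
orientation: [180.0, -11.7, -112.7]
force: [0.2, 0.1, 0.3]
opening: 0.0877
gripper_force: 0.0
```

```bash
python3 - <<'E'
from h import *
o=telemetry.get_obs(); print(o["tool_pos"],o["orientation"],o["force"],o["moment"])
print(gdelta([.4395,.318,.041],-112.6,.2,0))
E
```

```text
[0.437  0.3137 0.0197] [ 179.9667  -11.7099 -112.6541] [0.1866 0.0724 0.3135] [ 0.6626 -0.3802  0.0566]
target [0.438  0.3145 0.0224]
[-0.0006 -0.0006 -0.0029  0.0008 -0.0044 -0.0009]
```

Good. Close, then check and lift.

Call:
carry_out(rows=[[0,0,-0.002,0,0,0],[0,0,-0.002,0,0,0],[0,0,-0.002,0,0,0],[0,0,-0.002,0,0,0],[0,0,-0.002,0,0,0],[0,0,-0.002,0,0,0]], grip=-1)

```text
clock: 3.38
tool_pos: [0.4376, 0.3144, 0.0222]
orientation: [180.0, -11.6, -112.7]
force: [-0.7, 0.3, 3.7]
opening: 0.0335
gripper_force: 2.1
```

```bash
python3 - <<'E'
from h import *
o=telemetry.get_obs(); print(o["tool_pos"],o["force"],o["opening"],o["gripper_force"])
im,C=snap("wrist","w3"); s,_=snap("scene","s3"); 
q=np.zeros((600,800,3),np.uint8); q[:420,:560]=im; q[300:600,400:800]=cv2.resize(s[150:300,150:350],(400,300)); cv2.imwrite("pics/w3b.png",q)
E
```

```text
[0.4376 0.3144 0.0222] [-0.7     0.3479  3.6785] 0.03348196318907291 2.1468739269766957
```

View pics/w3b.png

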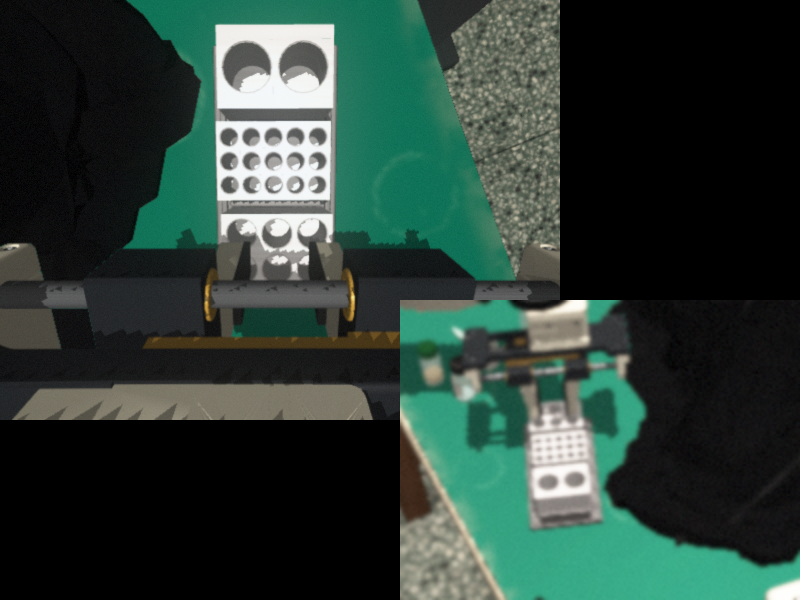

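```bash
python3 - <<'E'
from h import *
o=telemetry.get_obs(); C=cam("wrist",o); c=np.array([.4395,.318]); a=np.radians(-22.6); ex=np.array([np.cos(a),np.sin(a)]); ey=np.array([-ex[1],ex[0]])
P=[np.r_[c+sx*.032*ex+sy*.022*ey,.052] for sx,sy in((1,-1),(-1,-1),(-1,1),(1,1))]
print("six corners px",proj(C,P))
P=[np.r_[c-.052*ey+sx*.032*ex+sy*.022*ey,.052] for sx,sy in((1,-1),(-1,-1))]; print("fifteen",proj(C,P))
P=[np.r_[c-.104*ey+sx*.032*ex+sy*.022*ey,.052] for sx,sy in((1,-1),(-1,-1))]; print("two",proj(C,P))
print("tcp",proj(C,o["tool_pos"]))
T=np.eye(4);Rm=R.from_euler('xyz',o["orientation"],degrees=True)
for s in(-1,1): print("finger tip corners",proj(C,[o["tool_pos"]+Rm.apply([x,s*y,z]) for y in(.017,.03) for x in(-.0095,.0095) for z in (0,-.04)]))
E
```

```text
six corners px [[221.7222 213.5113]
 [332.8735 213.4758]
 [331.6704 287.6114]
 [223.059  287.6475]]
fifteen [[219.9874 121.1964]
 [334.4373 121.1617]]
two [[218.0565  22.9669]
 [336.1806  22.9335]]
tcp [[278.1906 234.346 ]]
finger tip corners [[253.5104 247.1249]
 [247.7243 277.5284]
 [252.8236 221.1892]
 [246.6875 246.5905]
 [234.6289 247.1173]
 [224.599  277.5248]
 [233.425  221.1789]
 [222.785  246.5823]]
finger tip corners [[302.8819 247.156 ]
 [308.1851 277.567 ]
 [303.5466 221.2209]
 [309.1788 246.6299]
 [321.764  247.1723]
 [331.311  277.5929]
 [322.9458 221.2348]
 [333.0818 246.6518]]
```

```bash
python3 - <<'E'
from h import *
im=cv2.imread("pics/w3.png")[195:345,180:380]; s=cv2.imread("pics/s3.png")[160:230,190:280]
im=cv2.convertScaleAbs(im,alpha=1.3,beta=15)
q=np.zeros((600,800,3),np.uint8); q=cv2.resize(im,(800,600),interpolation=cv2.INTER_CUBIC); q[400:,543:]=cv2.resize(s,(257,200),interpolation=cv2.INTER_CUBIC); cv2.imwrite("pics/w3c.png",q)
E
```

```text
(no output)
```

View pics/w3c.png

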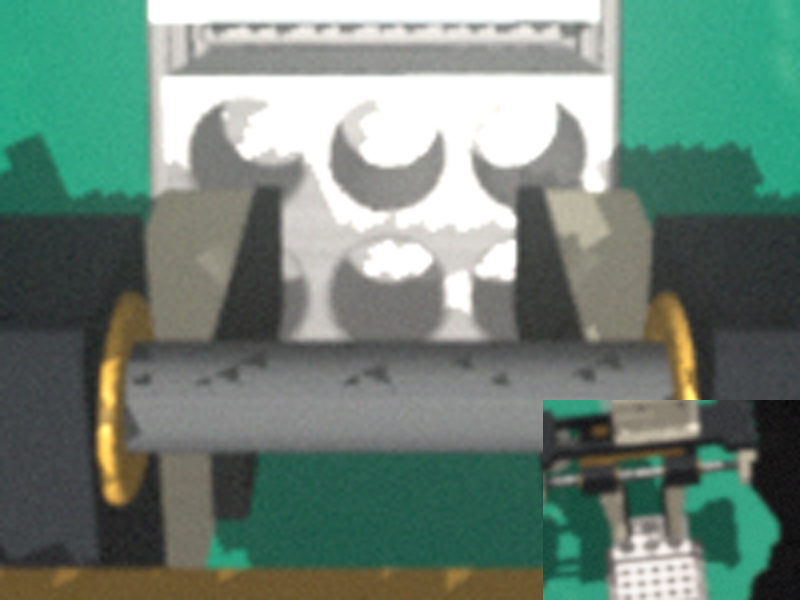

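The enlarged view shows the fingertips ending over the block's top (row ≈242) instead of round its ends. The tips seem to sit well above the reported TCP. I'll back off, reopen and check this against the scene camera.

Call:
carry_out(rows=[[0,0,-0.01,0,0,0],[0,0,-0.02,0,0,0],[0,0,-0.03,0,0,0],[0,0,-0.03,0,0,0]])

```text
clock: 3.98
tool_pos: [0.4402, 0.3206, 0.0523]
orientation: [-180.0, -11.6, -112.7]
force: [-1.0, -0.0, -0.2]
opening: 0.0002
gripper_force: 0.0
```

```bash
python3 - <<'E'
from h import *
o=telemetry.get_obs(); print(o["tool_pos"],o["force"],o["opening"],o["gripper_force"])
P=np.array([.4376,.3144,.0222]);S=cam("scene")
for z in(.022,.052): print(proj(S,P+[.0,0,z-.022]))
im,C=snap("wrist","w4"); s,_=snap("scene","s4")
q=np.zeros((600,800,3),np.uint8); q[:300,:400]=cv2.resize(im[195:345,180:380],(400,300)); q[300:,:400]=cv2.resize(s[150:240,180:300],(400,300)); q[:420,400:]=cv2.resize(cv2.imread("pics/s3.png")[170:233,200:260],(400,420),interpolation=cv2.INTER_CUBIC);cv2.imwrite("pics/w4b.png",q)
E
```

```text
[0.4402 0.3206 0.0523] [-0.9635 -0.0023 -0.2109] 0.00021510439707833254 0.0
[[227.5732 216.3684]]
[[226.579  208.3942]]
```

View pics/w4b.png

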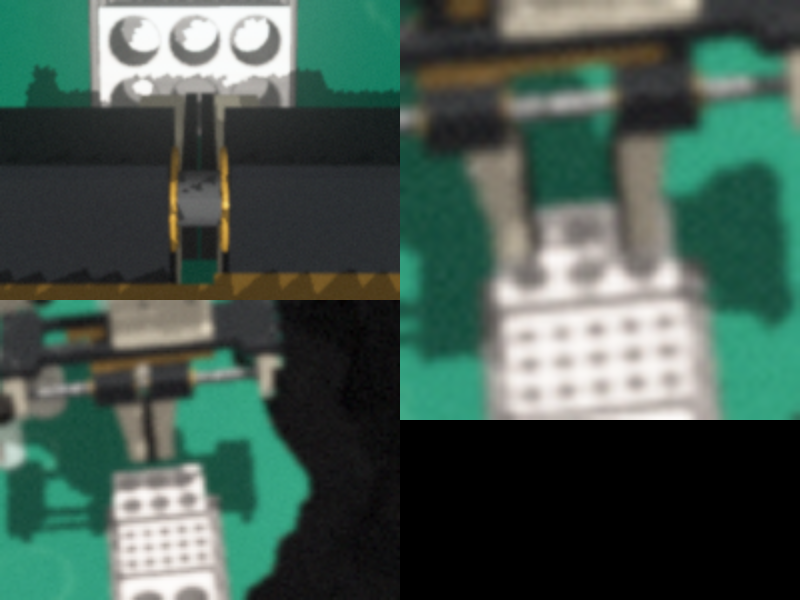

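The scene view of the closed fingers confirms it. The real tips are about 30 mm behind the reported TCP, since in the last pose they projected at (226.7,208), which is z≈0.052. The front-row wells are at (247.5,215), (277.5,215.5) and (307.5,215.5) in the new wrist picture. I'll allow for the offset.

```bash
sed -i 's/p=np.array(g)+.019\*/p=np.array(g)+.0505*/' h.py; python3 - <<'E'
from h import *
o=telemetry.get_obs(); C=cam("wrist",o)
w=cast(C,[(247.5,215),(277.5,215.5),(307.5,215.5)],.052)[:,:2]; a=np.radians(-22.6); ey=np.array([-np.sin(a),np.cos(a)])
print(w, w[1]+.0105*ey)
S=cam("scene"); Rm=R.from_euler('xyz',o["orientation"],degrees=True)
for e in (.02,.025,.03,.035): print(e,proj(S,o["tool_pos"]-Rm.apply([0,0,e])), proj(C,o["tool_pos"]-Rm.apply([-.0095,0,e])))
print(gdelta([.4395,.318,.041],-112.6,.2,.045)); print(gdelta([.4395,.318,.041],-112.6,.2,0))
E
```

```text
[[0.4536 0.2996]
 [0.4351 0.3077]
 [0.4164 0.3155]] [0.4391 0.3174]
0.02 [[225.6175 200.3081]] [[278.0717 232.5858]]
0.025 [[225.426  198.6463]] [[278.0397 235.8106]]
0.03 [[225.2338 196.9769]] [[278.006  239.2122]]
0.035 [[225.0409 195.2997]] [[277.9703 242.8057]]
target [0.4356 0.3087 0.0365]
[ 0.0086 -0.0006  0.0169  0.0008 -0.0035 -0.0011]
target [ 0.4356  0.3087 -0.0085]
[-0.0005 -0.0006  0.061   0.0008 -0.0035 -0.0011]
```

Call:
carry_out(rows=[[0.004,0,0,0,0,0],[0.009,0,0,0,0,0],[0.009,0,0,0,0,0],[0.009,0,0,0,0,0],[0.009,0,0,0,0,0],[0.009,0,0,0,0,0],[0.009,0,0,0,0,0],[0.009,0,0,0,0,0]], grip=1)

```text
clock: 5.08
tool_pos: [0.4364, 0.3118, 0.0531]
orientation: [180.0, -11.7, -112.7]
force: [-0.1, 0.5, -0.8]
opening: 0.0748
gripper_force: 0.0
```

Call:
carry_out(rows=[[-0.003,0,0.015,0,0,0],[-0.005,0,0.027,0,0,0],[-0.007,0,0.036,0,0,0],[-0.007,0,0.036,0,0,0]])

```text
clock: 5.58
tool_pos: [0.4358, 0.3107, 0.0153]
orientation: [180.0, -11.8, -112.7]
force: [-0.7, 0.6, 0.0]
opening: 0.0876
gripper_force: 0.0
```

Call:
carry_out(rows=[[-0.001,0,0.008,0,0,0],[-0.002,0,0.016,0,0,0],[-0.003,0,0.023,0,0,0],[-0.003,0,0.023,0,0,0]])

```text
clock: 6.08
tool_pos: [0.4352, 0.3093, -0.0073]
orientation: [180.0, -11.7, -112.7]
force: [0.6, 0.5, 0.7]
opening: 0.0878
gripper_force: 0.0
```

Call:
carry_out(rows=[[0,0,0,0,0,0],[0,0,0,0,0,0],[0,0,0,0,0,0],[0,0,0,0,0,0],[0,0,0,0,0,0]], grip=-1)

```text
clock: 6.7
tool_pos: [0.4358, 0.3099, -0.0064]
orientation: [180.0, -11.6, -112.7]
force: [0.3, -0.5, 1.2]
opening: 0.0638
gripper_force: 30.0
```

Call:
carry_out(rows=[[0.004,0,-0.02,0,0,0],[0.012,0,-0.06,0,0,0],[0.02,0,-0.1,0,0,0],[0.024,0,-0.117,0,0,0],[0.024,0,-0.117,0,-0.1,0],[0.024,0,-0.117,0,-0.202,0],[0.024,0,-0.117,0,-0.202,0],[0.024,0,-0.117,0,-0.202,0]])

```text
clock: 7.7
tool_pos: [0.4353, 0.3096, 0.1122]
orientation: [180.0, -0.2, -112.7]
force: [-0.1, -0.0, -3.1]
opening: 0.0639
gripper_force: 30.0
```

```bash
python3 - <<'E'
from h import *
o=telemetry.get_obs(); print(o["tool_pos"],o["orientation"],o["joint_pos"],o["force"],o["opening"])
# shaker corners measure from top picture: deck outline at z~.044
t=cv2.imread("pics/top0.png"); hsv=cv2.cvtColor(t,cv2.COLOR_BGR2HSV); T=cam("top")
m=((hsv[...,1]<70)&(hsv[...,2]>110)).astype(np.uint8); m[:,:340]=0; m[:,420:]=0; m[:125]=0; m[215:]=0
k=max(cv2.findContours(m,cv2.RETR_EXTERNAL,cv2.CHAIN_APPROX_NONE)[0],key=cv2.contourArea)
a=cv2.approxPolyDP(k,4,True)[:,0]; print(a, cast(T,a,.044)[:,:2])
print(delta([.43,.04,.11],-100,o))
E
```

```text
[0.4353 0.3096 0.1122] [ 179.9587   -0.1908 -112.6734] [ 56.453   11.5131 -23.4547  -0.0055 -55.2273 -79.1234] [-0.0922 -0.0064 -3.1356] 0.06385074935970778
[[360 133]
 [345 196]
 [368 203]
 [376 184]
 [374 204]
 [396 208]
 [414 144]] [[ 0.7089 -0.0583]
 [ 0.5341 -0.014 ]
 [ 0.5148 -0.0771]
 [ 0.567  -0.1   ]
 [ 0.512  -0.0936]
 [ 0.5009 -0.1544]
 [ 0.6787 -0.2091]]
[ 0.2508 -0.099   0.003   0.0011 -0.0032 -0.2212]
```

Call:
carry_out(rows=[[0.01,0.025,0,0,0,0],[0.021,0.051,0,0,0,-0.18],[0.021,0.051,0,0,0,-0.36],[0.021,0.051,0,0,0,-0.54],[0.021,0.051,0,0,0,-0.72],[0.021,0.051,0,0,0,-0.9],[0.021,0.051,0,0,0,-1.08],[0.021,0.051,0,0,0,-1.26]])

```text
clock: 8.7
tool_pos: [0.3804, 0.3105, 0.112]
orientation: [179.8, -0.0, -40.1]
force: [-0.6, 0.4, -2.6]
opening: 0.0638
gripper_force: 30.0
```

Call:
carry_out(rows=[[0,0,0,0,0,-0.18],[0,0,0,0,0,-0.36],[0,0,0,0,0,-0.52],[0,0,0,0,0,-0.52],[0,0,0,0,0,-0.52]])

```text
clock: 9.32
tool_pos: [0.3804, 0.3103, 0.1123]
orientation: [179.8, 0.1, -10.9]
force: [0.5, -0.1, -3.4]
opening: 0.064
gripper_force: 30.0
```

```bash
python3 - <<'E'
from h import *
o=telemetry.get_obs(); print(o["tool_pos"],o["orientation"],o["joint_pos"],o["force"],o["opening"])
for p in ([.38,.18,.112],[.425,.03,.112]): print(delta(p,-10,o))
E
```

```text
[0.3804 0.3103 0.1123] [179.8398   0.0623 -10.8722] [ 62.1881   7.4691 -28.544   -0.016  -54.1582  16.9491] [ 0.4723 -0.1353 -3.4032] 0.06399113109659703
[ 0.0242  0.128   0.0007  0.0028  0.0011 -0.0152]
[ 0.0966  0.2669  0.001   0.0028  0.0011 -0.0152]
```

Call:
carry_out(rows=[[0.012,0.06,0,0,0,0],[0.024,0.11,0,0,0,0],[0.036,0.15,0,0,0,0],[0.06,0.2,0,0,0,0],[0.085,0.245,0,0,0,0],[0.097,0.267,0,0,0,0],[0.097,0.267,0,0,0,0]])

```text
clock: 10.2
tool_pos: [0.4265, 0.0284, 0.113]
orientation: [179.9, 0.1, -11.0]
force: [0.6, 1.2, -2.7]
opening: 0.0638
gripper_force: 30.0
```

```bash
python3 - <<'E'
from h import *
o=telemetry.get_obs(); print(o["tool_pos"],o["orientation"],o["joint_pos"],o["force"],o["opening"])
im,C=snap("wrist","w5"); q=np.zeros((420,560+240,3),np.uint8); q[:,:560]=im
s,_=snap("scene","s5"); q[:300,560:]=cv2.resize(s[200:350,250:370],(240,300)); cv2.imwrite("pics/w5b.png",q)
m=((cv2.cvtColor(im,cv2.COLOR_BGR2HSV)[...,1]<60)&(im.max(2)>110)).astype(np.uint8)
for k in cv2.findContours(m,cv2.RETR_EXTERNAL,cv2.CHAIN_APPROX_NONE)[0]:
    if cv2.contourArea(k)>300: r=cv2.minAreaRect(k); print(r, cv2.approxPolyDP(k,3,True)[:,0].tolist())
E
```

```text
[0.4265 0.0284 0.113 ] [179.8831   0.0642 -10.9892] [ 30.5115   1.0429 -35.6603   0.056  -53.4224  48.466 ] [ 0.5817  1.1575 -2.7204] 0.06376499998184426
((265.70709228515625, 316.344482421875), (35.95032501220703, 156.47640991210938), 78.87081146240234) [[192, 347], [203, 347], [207, 335], [229, 336], [229, 329], [236, 330], [236, 326], [243, 330], [239, 336], [264, 335], [261, 325], [265, 319], [343, 319], [344, 309], [315, 313], [293, 308], [277, 314], [265, 308], [252, 308], [235, 314], [215, 308], [216, 321], [222, 319], [228, 327], [219, 332], [210, 322], [207, 330], [202, 330], [201, 325]]
((350.4999694824219, 299.4999694824219), (98.99998474121094, 8.999998092651367), -0.0) [[301, 295], [348, 296], [310, 298], [310, 302], [320, 304], [400, 302], [397, 298], [365, 297], [398, 295]]
((79.1738510131836, 245.12921142578125), (23.020057678222656, 51.698055267333984), 86.8201675415039) [[53, 236], [54, 258], [72, 243], [105, 247], [100, 242]]
((279.564453125, 255.9422607421875), (48.89933395385742, 133.08009338378906), 89.56263732910156) [[345, 232], [213, 232], [214, 278], [344, 2
[... 713 characters left out ...]
2653808594, 22.798240661621094), 7.594643592834473) [[0, 198], [0, 221], [35, 208], [135, 229], [132, 222], [136, 219], [102, 212], [99, 214], [111, 217]]
((463.8937072753906, 37.38264465332031), (73.03175354003906, 90.16539001464844), 10.954063415527344) [[448, 0], [434, 19], [433, 28], [437, 29], [431, 35], [477, 31], [478, 35], [429, 39], [420, 74], [470, 75], [490, 69], [497, 58], [508, 0]]
((375.68133544921875, 17.467252731323242), (59.19267272949219, 37.33014678955078), 2.2906100749969482) [[347, 0], [347, 35], [390, 34], [391, 30], [397, 37], [395, 10], [406, 0]]
((358.0, 39.0), (78.0, 100.0), 90.0) [[309, 0], [308, 63], [312, 75], [399, 76], [407, 44], [384, 39], [342, 40], [343, 1]]
```

Call:
carry_out(rows=[[0,0,0.04,0,0,0],[0,0,0.08,0,0,0],[0,0,0.105,0,0,0],[0,0,0.118,0,0,0],[0,0,0.124,0,0,0],[0,0,0.124,0,0,0]])

```text
clock: 11.05
tool_pos: [0.4264, 0.0303, -0.0108]
orientation: [179.9, 0.0, -10.6]
force: [-0.1, -0.1, -1.7]
opening: 0.0638
gripper_force: 30.0
```

Call:
carry_out(rows=[[0,0,0.002,0,0,0],[0,0,0.004,0,0,0],[0,0,0.004,0,0,0]])

```text
clock: 11.42
tool_pos: [0.427, 0.0302, -0.0125]
orientation: [180.0, -0.1, -10.6]
force: [-11.8, 3.1, 30.4]
opening: 0.064
gripper_force: 30.0
```

Call:
carry_out(rows=[[0,0,-0.002,0,0,0],[0,0,-0.002,0,0,0]])

```text
clock: 11.68
tool_pos: [0.4268, 0.03, -0.0123]
orientation: [180.0, -0.0, -10.7]
force: [-2.1, 1.3, 4.9]
opening: 0.0638
gripper_force: 30.0
```

Call:
carry_out(rows=[[0,0,0,0,0,0],[0,0,0,0,0,0],[0,0,0,0,0,0],[0,0,0,0,0,0],[0,0,0,0,0,0],[0,0,0,0,0,0]], grip=1)

```text
clock: 12.42
tool_pos: [0.4262, 0.0297, -0.0129]
orientation: [179.9, 0.0, -10.7]
force: [-0.7, 0.2, -1.8]
opening: 0.0876
gripper_force: 0.0
```

Call:
carry_out(rows=[[0,0,-0.05,0,0,0],[0,0,-0.1,0,0,0],[0,0,-0.15,0,0,0],[0,0,-0.18,0,0,0],[0,0,-0.18,0,0,0],[0,0,-0.18,0,0,0]])

```text
clock: 13.18
tool_pos: [0.4258, 0.0297, 0.1665]
orientation: [179.9, 0.1, -10.7]
force: [-0.1, 0.6, -0.9]
opening: 0.0871
gripper_force: 0.0
```

```bash
python3 - <<'E'
from h import *
o=telemetry.get_obs(); print(o["clock"],o["tool_pos"],o["orientation"],o["force"],o["opening"])
im,C=snap("wrist","w6")
cv2.imwrite("pics/w6b.png",cv2.resize(im,(784,588)))
hsv=cv2.cvtColor(im,cv2.COLOR_BGR2HSV)
m=((hsv[...,1]<60)&(im.max(2)>110)).astype(np.uint8); m[260:]=0
for k in cv2.findContours(m,cv2.RETR_EXTERNAL,cv2.CHAIN_APPROX_NONE)[0]:
    if cv2.contourArea(k)>300:
        r=cv2.minAreaRect(k); print(np.round(r[0],1),np.round(r[1],1),round(r[2],1), cv2.approxPolyDP(k,3,True)[:,0].tolist())
E
```

```text
13.175 [0.4258 0.0297 0.1665] [179.9023   0.0861 -10.6917] [-0.0802  0.6146 -0.857 ] 0.08705069936512111
[295.  250.6] [11.8 69.1] 66.8 [[328, 240], [323, 233], [261, 259], [290, 259]]
[111. 231.] [43.9 35.1] 1.4 [[90, 214], [90, 248], [131, 248], [133, 221]]
[370.3 220.1] [44.3 48.7] 63.4 [[383, 194], [374, 194], [343, 211], [343, 220], [355, 243], [374, 243], [397, 230], [396, 218]]
[482.8 205.6] [12.9 82.7] 74.5 [[523, 196], [515, 190], [443, 217], [449, 220], [522, 201]]
[ 80.4 220.9] [142.4  67.8] 11.0 [[16, 179], [22, 189], [23, 231], [19, 238], [40, 243], [42, 248], [60, 248], [61, 241], [67, 248], [73, 244], [84, 247], [84, 211], [45, 202], [60, 194], [78, 193], [149, 211], [156, 205], [155, 201], [129, 196], [124, 200], [114, 193], [17, 175], [20, 178]]
[278.5 194.5] [41. 61.] 90.0 [[248, 175], [250, 214], [308, 213], [308, 175]]
[388.  41.] [ 82. 166.] 90.0 [[306, 1], [307, 77], [314, 82], [378, 81], [385, 56], [377, 52], [376, 28], [402, 7], [411, 10], [416, 19], [405, 37], [407, 45], [401, 53], [395, 80], [439, 81], [455, 76], [460, 69], [471, 0], [338, 0], [336, 47], [373, 46], [378, 51], [336, 53], [332, 51], [334, 0]]
```

View pics/w6b.png

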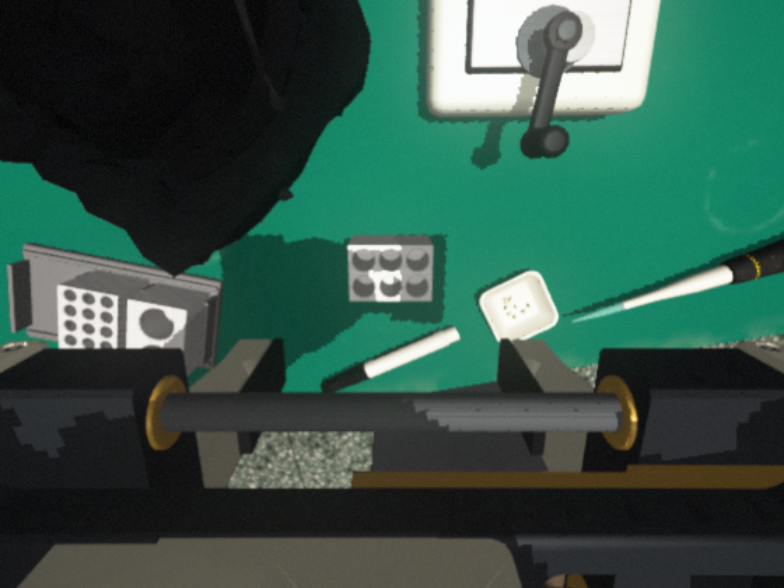

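The wrist view shows the six-well block standing upright on the bare bench, with its top face at (348–432, 247–302). The shaker is ahead, with its pivot at (562,30) and knob at (545,140). I'll move over the shaker to measure it without viewing more pictures.

Call:
carry_out(rows=[[0.03,0.04,-0.03,0,0,0],[0.06,0.08,-0.053,0,0,0],[0.09,0.13,-0.053,0,0,0],[0.104,0.153,-0.053,0,0,0],[0.104,0.153,-0.053,0,0,0],[0.104,0.153,-0.053,0,0,0]])

```text
clock: 13.98
tool_pos: [0.4996, -0.1395, 0.2191]
orientation: [179.9, 0.2, -10.7]
force: [-0.2, -0.6, -0.4]
opening: 0.0877
gripper_force: 0.0
```

```bash
python3 - <<'E'
from h import *
o=telemetry.get_obs(); print(o["clock"],o["tool_pos"],o["orientation"],o["joint_pos"])
im,C=snap("wrist","w7"); Rm=cv2.imread("pics/w6.png")
hsv=cv2.cvtColor(im,cv2.COLOR_BGR2HSV); g=im.max(2)
gy=cv2.cvtColor(im,cv2.COLOR_BGR2GRAY)
m=((hsv[...,1]<60)&(g>110)).astype(np.uint8); m[260:]=0
for k in cv2.findContours(m,cv2.RETR_LIST,cv2.CHAIN_APPROX_NONE)[0]:
    if cv2.contourArea(k)>150:
        a=cv2.approxPolyDP(k,2.5,True)[:,0]; print("white",cv2.contourArea(k),a.tolist())
d=(g<75).astype(np.uint8); d[:,:150]=0;d[245:]=0
for k in cv2.findContours(d,cv2.RETR_LIST,cv2.CHAIN_APPROX_NONE)[0]:
    if cv2.contourArea(k)>30 or len(k)>40:
        a=cv2.approxPolyDP(k,2.5,True)[:,0]; print("dark",cv2.contourArea(k),a.tolist())
# coarse luminance map
for y in range(0,250,8): print(y,''.join(" .:-=+*#%@"[min(9,v//26)] for v in gy[y,130:460:4]))
E
```

```text
13.975 [ 0.4996 -0.1395  0.2191] [179.8829   0.177  -10.7075] [  6.1473   4.91   -16.4678   0.0652 -68.8256  73.1218]
white 150.5 [[144, 246], [154, 249], [152, 258], [141, 255]]
white 249.5 [[140, 259], [155, 259], [158, 256], [156, 250], [162, 245], [167, 246], [140, 245]]
white 345.0 [[528, 119], [531, 122], [529, 132], [521, 131], [524, 126], [521, 132], [528, 133], [525, 147], [519, 150], [522, 153], [515, 153], [513, 149], [520, 121]]
white 355.0 [[537, 79], [540, 89], [538, 94], [536, 92], [538, 98], [530, 121], [525, 116], [531, 114], [527, 112], [529, 110], [524, 113], [523, 109], [532, 100], [526, 101], [529, 99], [526, 97], [528, 91], [532, 91], [530, 81]]
white 8737.5 [[425, 78], [415, 149], [421, 153], [524, 154], [542, 78], [447, 75]]
white 283.0 [[276, 61], [279, 154], [253, 155], [276, 153]]
white 13451.0 [[298, 58], [256, 59], [250, 63], [166, 60], [180, 171], [221, 173], [224, 152], [220, 142], [228, 134], [241, 142], [236, 153], [235, 173], [295, 170]]
white 1978.5 [[153, 8], [218, 6], [223, 34], [161, 38]]
white 1285.0 [[418, 15], [426, 21], [464, 30], [470, 26], 
[... 3825 characters left out ...]
 ---::...:::::::::::::::...::::::----:::::::::--------------------------------------
200 .:.....:..::.::::::::.....:::::::---:::::::::--------------------------------------
208 ..........:.:.:::::::....:.:::::::::::::::::---------------------------------------
216 ..........:::.::::..:.:::::::::-----::::::::---------------------------------------
224 ..:..:...::....:..:....:.::.:--------------------------------------------:...::.---
232 .....::::::::::::....:.:::-----------------------------------------:..  .......%+#-
240 ...:::::::-::::::...:----------------------------------------::..   ....:::%@+: .--
248 ..-=:-+=:----:-:  :--------------------------------------   -----:.:......:::::::::
```

```bash
cat > sh.py <<'E'
from h import *
o=telemetry.get_obs()
o=dict(o); o["tool_pos"]=np.array([.4996,-.1395,.2191]); o["orientation"]=np.array([179.883,.177,-10.7075])
im=cv2.imread("pics/w7.png"); C=cam("wrist",o); g=cv2.GaussianBlur(cv2.cvtColor(im,cv2.COLOR_BGR2GRAY),(3,3),0).astype(float)
S=cv2.cvtColor(im,cv2.COLOR_BGR2HSV)[...,1].astype(float)
def fit(P,z):
    P=np.array(P,float)
    for _ in range(3):
        W=cast(C,P,z)[:,:2]; vx,vy,x0,y0=cv2.fitLine(W.astype(np.float32),cv2.DIST_HUBER,0,.01,.01).ravel()
        r=np.abs((W-[x0,y0])@[-vy,vx]); P=P[r<max(.0015,2*np.median(r))]
    return np.array([x0,y0]),np.array([vx,vy]),len(P),np.median(r)
def ln(n,P,z):
    p,v,k,r=fit(P,z); print(n,p,v,np.degrees(np.arctan2(v[1],v[0])),k,round(r,5)); return p,v
rows=range(68,145)
L=ln("plat left",[(176+np.argmin(g[y,176:200]),y) for y in rows],.05)
Rr=ln("plat right",[(268+np.argmin(g[y,268:288]),y) for y in rows],.05)
cols=[x for x in range(190,272) if not 208<x<248]
F=ln("plat front",[(x,146+np.argmin(g[146:166,x])) for x in cols],.05)
dl=ln("deck left",[(160+np.argmax(-np.diff(S[y,160:190])),y) for y in rows],.044)
dr=ln("deck right",[(285+np.argmax(np.diff(S[y,285:310])),y) for y in rows],.044)
df=ln("deck front",[(x,163+np.argmax(np.diff(S[163:182,x]))) for x in cols],.044)
ln("stop?",[(x,56+np.argmax(np.diff(g[56:72,x]))) for x in cols],.05)
for x in (200,255,265): print(x,g[44:72:1,x].astype(int))
print(g[100,160:200].astype(int),g[100,264:304].astype(int)); print(g[145:180,260].astype(int))
E
python3 sh.py
```

```text
plat left [ 0.5997 -0.0545] [ 0.9846 -0.1751] -10.083866 74 0.00027
plat right [ 0.5954 -0.1552] [ 0.9823 -0.1873] -10.796416 77 0.0
plat front [ 0.5374 -0.1035] [0.1697 0.9855] 80.22837 40 0.0001
deck left [ 0.6171 -0.034 ] [ 0.9847 -0.1743] -10.036785 77 0.00029
deck right [ 0.57  -0.175] [ 0.986  -0.1668] -9.599838 77 0.0
deck front [ 0.5167 -0.0826] [0.1709 0.9853] 80.15818 43 0.0001
stop? [ 0.6359 -0.1121] [0.1568 0.9876] 80.978294 39 0.00021
200 [173 183 209 216 196 169 173 210 235 233 197 133  93  88  92 110 138 152
 138 117 128 168 212 235 238 229 201 165]
255 [181 203 216 209 183 149 127 112 103 100  99  98  97  96  99 104 108 114
 144 196 228 236 239 240 240 240 240 240]
265 [176 200 215 208 185 155 129 110 101 100 100  99 100 102 109 128 149 152
 164 207 239 246 246 247 245 235 218 208]
[ 79  95 101 101 101 102 103 103 106 126 168 204 221 229 236 241 244 245
 245 245 245 245 245 245 245 244 230 186 153 182 224 238 240 240 240 240
 240 241 241 241] [247 247 247 247 247 247 247 247 247 247 243 213 152 110 135 197 237 247
 247 247 247 247 247 247 247 247 247 246 244 241 236 228 210 180 145 121
 112 111 110 110]
[246 246 246 246 246 246 245 230 181 125 137 203 241 246 247 247 247 247
 247 246 246 246 245 244 239 231 211 169 119  85  73  70  69  68  70]
```

```bash
python3 - <<'E'
from h import *
o=dict(telemetry.get_obs()); now=dict(o)
o["tool_pos"]=np.array([.4258,.0297,.1665]); o["orientation"]=np.array([179.9023,.0861,-10.6917]); C=cam("wrist",o)
k=cast(C,[(248.3,175),(308.7,175),(308.7,214),(249.5,214.5)],.044)[:,:2]; print(k,k.mean(0),np.linalg.norm(k[0]-k[1]),np.linalg.norm(k[1]-k[2]))
im=cv2.imread("pics/w6.png"); g=cv2.cvtColor(im,cv2.COLOR_BGR2GRAY).astype(int)
print(g[195,240:256],g[195,300:318],g[168:182,300],g[206:220,300])
kn=cast(C,[(548/1.4,140/1.4)],.108)[0]; pv=cast(C,[(562/1.4,30/1.4)],.09)[0]
u=np.array([.9848,-.1736]);v=np.array([.1736,.9848]); P=(.615-.054)*u+.0003*v; d=kn[:2]-P
print("knob",kn,pv,"pivot",P,np.linalg.norm(d),"lever",np.degrees(np.arctan2(d@v,d@u))-155)
c=k.mean(0); print(gdelta([c[0],c[1],.033],-100.7,0,.06)); print(gdelta([c[0],c[1],.033],-100.7,0,0))
E
```

```text
[[ 0.447   0.0587]
 [ 0.4352 -0.0036]
 [ 0.3925  0.0032]
 [ 0.4039  0.0669]] [0.4196 0.0313] 0.06341818113548868 0.04328765948018048
[ 56  61  59  58  58  61  60  63  86 130 162 167 167 166 167 170] [162 158 162 164 163 162 160 158 140  91  65  62  62  63  64  65  65  66] [ 90  92  90  89  89  93  98 141 160 151 155 164 165 160] [ 90  93  92  92  93 112 139 151 140  97  68  62  62  64]
knob [ 0.4958 -0.0721  0.108 ] [ 0.5515 -0.0903  0.09  ] pivot [ 0.5525 -0.0971] 0.06200220424149844 lever 11.204551475268659
target [0.4196 0.0313 0.0425]
[-0.1099 -0.153   0.177   0.0032  0.0003  1.5714]
target [ 0.4196  0.0313 -0.0175]
[-0.1098 -0.1532  0.237   0.0032  0.0003  1.5714]
```

Call:
carry_out(rows=[[-0.03,-0.02,0,0,0,0.18],[-0.06,-0.05,0,0,0,0.36],[-0.09,-0.09,0,0,0,0.54],[-0.11,-0.13,0,0,0,0.72],[-0.11,-0.153,0,0,0,0.9],[-0.11,-0.153,0.05,0,0,1.08],[-0.11,-0.153,0.1,0,0,1.26],[-0.11,-0.153,0.14,0,0,1.44]])

```text
clock: 15.02
tool_pos: [0.4194, 0.0316, 0.0787]
orientation: [179.9, -0.1, -93.2]
force: [-0.1, 0.5, 0.5]
opening: 0.0874
gripper_force: 0.0
```

Call:
carry_out(rows=[[0,0,0.02,0,0,0.131],[0,0,0.02,0,0,0.131],[0,0,0.02,0,0,0.131]])

```text
clock: 15.4
tool_pos: [0.4209, 0.0315, 0.0611]
orientation: [-180.0, -0.1, -100.2]
force: [0.3, 0.2, 1.0]
opening: 0.0876
gripper_force: 0.0
```

```bash
python3 - <<'E'
from h import *
o=telemetry.get_obs(); print(o["clock"],o["tool_pos"],o["orientation"],o["opening"])
print(gdelta([.4197,.0310,.033],-100.65,0,0))
im,C=snap("wrist","w8"); g=cv2.cvtColor(im,cv2.COLOR_BGR2GRAY)
P=[[x,y,.044] for x,y in [(.447,.0587),(.4352,-.0036),(.3925,.0032),(.4039,.0669)]]
print(proj(C,P)); m=((cv2.cvtColor(im,cv2.COLOR_BGR2HSV)[...,1]<70)&(g>75)).astype(np.uint8); m[245:]=0
for k in cv2.findContours(m,cv2.RETR_EXTERNAL,cv2.CHAIN_APPROX_NONE)[0]:
    if cv2.contourArea(k)>600: print(cv2.contourArea(k),cv2.boundingRect(k),cv2.approxPolyDP(k,4,True)[:,0].tolist())
E
```

```text
15.4 [0.4209 0.0315 0.0611] [-179.9756   -0.0512 -100.2226] 0.08755644424535719
target [ 0.4197  0.031  -0.0175]
[ 0.0007  0.0011  0.0786 -0.0004 -0.0009  0.0075]
[[250.9743 263.5088]
 [249.3655 182.2848]
 [310.9713 181.0939]
 [308.4343 264.0534]]
4356.5 (249, 171, 64, 74) [[255, 172], [249, 183], [250, 243], [309, 244], [312, 183], [307, 173]]
6772.5 (436, 168, 124, 77) [[436, 168], [438, 244], [559, 244], [559, 209]]
1876.5 (355, 136, 51, 104) [[363, 137], [355, 146], [392, 239], [402, 237], [405, 230], [370, 137]]
6899.5 (0, 100, 136, 86) [[126, 101], [110, 106], [97, 100], [67, 100], [77, 154], [0, 156], [0, 185], [111, 185], [134, 175]]
3745.5 (0, 84, 70, 69) [[0, 88], [0, 152], [69, 150], [58, 99], [46, 104], [56, 92], [44, 90], [28, 97], [15, 84]]
6469.5 (290, 12, 95, 105) [[357, 13], [342, 15], [291, 48], [294, 69], [320, 116], [332, 115], [382, 85], [383, 70]]
1836.5 (431, 0, 88, 42) [[432, 39], [518, 0], [431, 0]]
4146.5 (47, 0, 76, 75) [[47, 0], [60, 61], [96, 70], [109, 67], [122, 74], [111, 0]]
1948.0 (0, 0, 57, 65) [[0, 0], [0, 47], [24, 59], [19, 38], [10, 29], [39, 41], [48, 63], [56, 64], [43, 44], [37, 0]]
```

Call:
carry_out(rows=[[0.001,0.001,0.03,0,0,0.007],[0.001,0.001,0.06,0,0,0.007],[0.001,0.001,0.077,0,0,0.007],[0.001,0.001,0.077,0,0,0.007]])

```text
clock: 15.95
tool_pos: [0.419, 0.0299, -0.0168]
orientation: [179.9, -0.1, -100.8]
force: [0.9, 0.2, -0.1]
opening: 0.0877
gripper_force: 0.0
```

Call:
carry_out(rows=[[0,0,0,0,0,0],[0,0,0,0,0,0],[0,0,0,0,0,0],[0,0,0,0,0,0],[0,0,0,0,0,0],[0,0,0,0,0,0],[0,0,0,0,0,0]], grip=-1)

```text
clock: 16.82
tool_pos: [0.4193, 0.03, -0.0167]
orientation: [180.0, -0.1, -100.8]
force: [-2.0, 0.6, 3.9]
opening: 0.0441
gripper_force: 30.0
```

```bash
python3 - <<'E'
from h import *
o=telemetry.get_obs(); print(o["clock"],o["tool_pos"],o["orientation"],o["force"],o["joint_pos"])
E
```

```text
16.825 [ 0.4193  0.03   -0.0167] [ 179.9712   -0.085  -100.8472] [-2.0245  0.6464  3.9245] [ 31.2912  12.3204 -45.6531   0.0822 -32.1049 -42.2082]
```

Call:
carry_out(rows=[[0,0,-0.045,0,0,0],[0,0,-0.09,0,0,0],[0.03,-0.01,-0.137,0,0,0],[0.08,-0.03,-0.137,0,0,-0.15],[0.1,-0.05,-0.137,0,0,-0.33],[0.1,-0.05,-0.137,0,0,-0.51],[0.1,-0.05,-0.137,0,0,-0.69],[0.1,-0.05,-0.137,0,0,-0.87]])

```text
clock: 17.82
tool_pos: [0.4486, -0.0777, 0.1194]
orientation: [179.8, 0.0, -50.7]
force: [0.4, 0.4, -2.6]
opening: 0.0434
gripper_force: 30.0
```

Call:
carry_out(rows=[[0,0,0,0,0,-0.18],[0,0,0,0,0,-0.36],[0,0,0,0,0,-0.54],[0,0,0,0,0,-0.715],[0,0,0,0,0,-0.715],[0,0,0,0,0,-0.715]])

```text
clock: 18.58
tool_pos: [0.4492, -0.0775, 0.1199]
orientation: [179.9, 0.1, -10.3]
force: [-0.2, -0.4, -2.7]
opening: 0.0443
gripper_force: 30.0
```

```bash
python3 - <<'E'
from h import *
o=telemetry.get_obs(); print(o["clock"],o["tool_pos"],o["orientation"],o["joint_pos"],o["force"],o["opening"])
print(delta([.6028,-.106,.12],-10,o))
E
```

```text
18.575 [ 0.4492 -0.0775  0.1199] [179.9017   0.0875 -10.2761] [ 15.1469   3.4909 -32.0079   0.0628 -54.6225  64.5406] [-0.1903 -0.3639 -2.709 ] 0.04430911798294718
[ 0.1563  0.0006 -0.0003  0.0017  0.0015 -0.0048]
```

```bash
cat >> sh.py <<'E'
print("cover")
T=cam("top"); t=cv2.imread("pics/top0.png"); hs=cv2.cvtColor(im,cv2.COLOR_BGR2HSV); ht=cv2.cvtColor(t,cv2.COLOR_BGR2HSV)
u=np.array([.9848,-.1736]);v=np.array([.1736,.9848])
uv=lambda P:np.c_[P[:,:2]@u,P[:,:2]@v]
for y in range(60,170,10):
    x=np.where((hs[y,:200,2]<70)&(hs[y,:200,1]<140))[0]; x=x[x<165]
    if len(x): print((x.max(),y),*[uv(cast(C,(x.max(),y),z))[0] for z in(0,.1,.2)])
for y in range(120,195,8):
    x=np.where(t[y,:360].max(1)<50)[0].max(); print("top",(x,y),*[uv(cast(T,(x,y),z))[0] for z in(0,.1,.2)])
sc=cv2.imread("pics/scene0.png"); Sc=cam("scene")
for x in range(320,420,12):
    y=np.where(sc[200:300,x].max(1)<50)[0]; y=200+y.max() if len(y) else 0; print("scene",(x,y),*[uv(cast(Sc,(x,y),z))[0] for z in(0,.1,.2)])
E
python3 sh.py | sed -n '/cover/,$p'
```

```text
cover
(np.int64(134), 60) [0.6571 0.1258] [0.6422 0.0827] [0.6273 0.0395]
(np.int64(138), 70) [0.6458 0.1227] [0.6337 0.0803] [0.6215 0.0379]
(np.int64(146), 80) [0.6343 0.1144] [0.6249 0.0741] [0.6156 0.0337]
(np.int64(158), 90) [0.6225 0.101 ] [0.616  0.0639] [0.6095 0.0268]
(np.int64(159), 100) [0.6105 0.1013] [0.607  0.0642] [0.6034 0.027 ]
(np.int64(135), 110) [0.5987 0.1337] [0.598  0.0886] [0.5973 0.0436]
(np.int64(141), 120) [0.5863 0.1278] [0.5886 0.0842] [0.591  0.0406]
(np.int64(147), 130) [0.5736 0.1219] [0.579  0.0797] [0.5845 0.0375]
(np.int64(147), 140) [0.5607 0.1237] [0.5693 0.0811] [0.5779 0.0385]
(np.int64(147), 150) [0.5476 0.1256] [0.5594 0.0825] [0.5712 0.0394]
(np.int64(142), 160) [0.5343 0.1342] [0.5494 0.089 ] [0.5644 0.0438]
top (np.int64(336), 120) [0.744  0.1336] [0.7182 0.1415] [0.6925 0.1494]
top (np.int64(328), 128) [0.7169 0.1524] [0.6931 0.159 ] [0.6694 0.1656]
top (np.int64(328), 136) [0.694  0.1487] [0.6719 0.1556] [0.6497 0.1624]
top (np.int64(332), 144) [0.6732 0.1338] [0.6526 0.1417] [0.6319 0.1496]
top (np.int64(335), 152) [0.652  0.1217] [0.632
[... 367 characters left out ...]
1444] [0.5123 0.1521]
scene (320, np.int64(276)) [0.5308 0.1542] [0.4999 0.0927] [0.4691 0.0312]
scene (332, np.int64(281)) [0.5515 0.1316] [0.5187 0.0723] [0.4858 0.013 ]
scene (344, np.int64(280)) [0.5787 0.1245] [0.5433 0.0659] [0.5078 0.0072]
scene (356, np.int64(274)) [0.612  0.1302] [0.5733 0.071 ] [0.5347 0.0118]
scene (368, np.int64(277)) [0.6347 0.1126] [0.5939 0.0551] [ 0.5531 -0.0024]
scene (380, np.int64(261)) [0.6817 0.1443] [0.6364 0.0837] [0.591  0.0232]
scene (392, np.int64(252)) [0.7212 0.1582] [0.6721 0.0963] [0.6229 0.0345]
scene (404, np.int64(273)) [0.7195 0.093 ] [0.6705 0.0374] [ 0.6215 -0.0182]
scene (416, np.int64(243)) [0.7899 0.1621] [0.7342 0.0999] [0.6785 0.0376]
```

The three views agree that the cover's hem is at v ≈ 0.10–0.13 on the bench and recedes higher up, so there is room. Now moving over the nest.

Call:
carry_out(rows=[[0.04,0,0,0,0,-0.005],[0.09,0,0,0,0,-0.005],[0.13,0.0005,0,0,0,-0.005],[0.1565,0.0005,0,0,0,-0.005],[0.1565,0.0005,0,0,0,-0.005],[0.1565,0.0005,0,0,0,-0.005]])

```text
clock: 19.32
tool_pos: [0.6027, -0.1053, 0.1194]
orientation: [179.9, 0.1, -9.9]
force: [0.1, 1.1, -2.4]
opening: 0.0438
gripper_force: 30.0
```

```bash
python3 - <<'E'
from h import *
for _ in range(2):
    o=telemetry.get_obs(); print(o["clock"],o["tool_pos"],o["orientation"],o["force"],o["opening"]); print(delta([.6028,-.106,.0333],-10,o))
    im,C=snap("wrist","w9")
# block corners in hand (top face z = tcp+.0167+.044)
g=cv2.cvtColor(im,cv2.COLOR_BGR2GRAY)
p=o["tool_pos"]; u=np.array([.9848,-.1736]);v=np.array([.1736,.9848]); c=np.array(p[:2])-.001*u
print(proj(C,[np.r_[c+a*.032*u+b*.022*v,p[2]+.0607] for a,b in((1,1),(1,-1))]))
print(proj(C,[np.r_[(.615+.032)*u+s*.03*v,.05] for s in(1,-1)]))
for y in range(60,215,7): print(y,''.join(" .:-=+*#%@"[min(9,x//26)] for x in g[y,170:390:3]))
E
```

```text
19.325 [ 0.6027 -0.1053  0.1194] [179.8974   0.1383  -9.8693] [ 0.115   1.1442 -2.3583] 0.04378206685424483
[0.0005 0.0005 0.0861 0.0018 0.0024 0.0023]
19.375 [ 0.6026 -0.1052  0.1199] [179.9071   0.0975  -9.8337] [-0.2114 -0.8642 -2.9622] 0.04404963825645391
[0.0004 0.0006 0.0866 0.0016 0.0017 0.0029]
[[232.036  221.8883]
 [328.2613 222.1484]]
[[245.9565 164.5562]
 [315.3474 164.7761]]
60 =++=+=+++++++++++++++++++++++++++=+++++++++++++=++++++++++++++++++++++=++=
67 +++=++++++++++++++++++++++++++++++++++++++++++++++++++++++++++++++++++++++
74 +++++++++=++++++++++++++++++++++++++++++++++++++++++++++++++++++++++++++++
81 ++++++++++++++++++++++++++++++++++++++++++++++++++++++++++++++++++++++++++
88 ++++++++++++++++++++++++++++++++++++++++++++++++++++++++++++++++++++++++++
95 ++++++++++++++++++++++++++++++++++++++++++++++++++++++++++++++++++++++++++
102 ++++********************************+*++++++++++++++++++++++++++++++++++++
109 @@@@@@@@@@@@@@@@@@@@@@@@@@@@@@@@@@@@@@@@@@@@@@@@@@@@@@@@@@@@@@@@@@@@@@@@@@
116 @@@@@%#######%%%%%%%%#######%%%%%%%%%%%%%%%%@@@@@@@@@@@@@@@@@@@@@@%@@@@@@@
123 @
[... 400 characters left out ...]
@@***=*****++***+****+****++**++*###%@@@#######**#*%#*#######@@@@@++
165 +++%@@@@@@@@@@@@%@@@@@@@@@%@@%%%%%%%%%%%%%%%@@%%%%%%%%%%%%%%%%%%%%@@@@@+++
172 :+++++=--=@@@@@@@@%@@@@@@@@@@@@@@@@@@@@@@@@@@@@@@@@@@@@@#@@@@@@@++++++++++
179 ...::-----*#%%%%@@*@@@@*%@@@@@@@%@@%@%%%@%%%%%#@@@#@@@@%*%@@@@@@++++++++++
186 .....:----*#%%%%%#=%%%%%%%#*%%%%%%%%%%%%%%%%#%*#%%%%##%+*%%@@@@@++++++++++
193 ......----+##%%%%%-##%#%###*######%#%#########*########-#%%@@@@%++++++++++
200 ....------=##%%%%%:%%%%%*++++++++++++++++++++++++*#####-%%%@@@@*++++++++++
207 :::--------##%%%%%:####*+++++++++++++++++++++=====*####-%%%@@@@+++++++++++
214 -:::-:-----*##%%%%-###*++++++++++++++++++++++====++*###-%%%@@@@+++++++++++
```

Call:
carry_out(rows=[[0,0.0005,0.03,0,0,0.002],[0,0.0005,0.06,0,0,0.002],[0,0.0005,0.074,0,0,0.002],[0,0.0005,0.08,0,0,0.002],[0,0.0005,0.08,0,0,0.002]])

```text
clock: 20.05
tool_pos: [0.6037, -0.1058, 0.0407]
orientation: [179.9, 0.0, -9.9]
force: [-0.5, -0.3, -3.1]
opening: 0.0437
gripper_force: 30.0
```

```bash
python3 - <<'E'
from h import *
o=telemetry.get_obs(); print(o["clock"],o["tool_pos"],o["orientation"],o["force"],o["opening"]); print(delta([.6028,-.106,.0333],-10,o))
E
```

```text
20.05 [ 0.6037 -0.1058  0.0407] [179.9099   0.0062  -9.8646] [-0.4682 -0.3039 -3.1202] 0.04366852213987564
[-0.0009  0.0003  0.0074  0.0016  0.0001  0.0024]
```

Call:
carry_out(rows=[[-0.0005,0,0.002,0,0,0.002],[-0.0005,0,0.004,0,0,0.002],[-0.0005,0,0.005,0,0,0.002],[-0.0005,0,0.005,0,0,0.002]])

```text
clock: 20.55
tool_pos: [0.6029, -0.1058, 0.0352]
orientation: [179.9, 0.0, -10.0]
force: [-0.0, 0.7, -2.5]
opening: 0.0437
gripper_force: 30.0
```

Call:
carry_out(rows=[[0,0,0.001,0,0,0],[0,0,0.002,0,0,0],[0,0,0.0025,0,0,0]])

```text
clock: 20.92
tool_pos: [0.6029, -0.1058, 0.0334]
orientation: [179.9, 0.0, -10.0]
force: [-4.2, 0.8, 7.8]
opening: 0.0441
gripper_force: 30.0
```

Call:
carry_out(rows=[[0,0,0,0,0,0],[0,0,0,0,0,0],[0,0,0,0,0,0],[0,0,0,0,0,0],[0,0,0,0,0,0],[0,0,0,0,0,0]], grip=1)

```text
clock: 21.68
tool_pos: [0.6029, -0.1058, 0.0326]
orientation: [179.9, 0.0, -10.0]
force: [-0.8, -0.6, 0.1]
opening: 0.087
gripper_force: 0.0
```

Call:
carry_out(rows=[[0,0,-0.04,0,0,0],[0,0,-0.09,0,0,0],[-0.05,0,-0.15,0,0,0],[-0.1,0,-0.18,0,0,0],[-0.1,0,-0.18,0,0,0],[-0.1,0,-0.18,0,0,0]])

```text
clock: 22.42
tool_pos: [0.5047, -0.088, 0.2135]
orientation: [180.0, -0.1, -10.0]
force: [0.4, 0.3, -0.4]
opening: 0.0877
gripper_force: 0.0
```

```bash
python3 - <<'E'
from h import *
o=telemetry.get_obs(); print(o["clock"],o["tool_pos"],o["orientation"],o["force"],o["opening"])
im,C=snap("wrist","w10"); g=cv2.cvtColor(im,cv2.COLOR_BGR2GRAY)
u=np.array([.9848,-.1736]);v=np.array([.1736,.9848]); c=.611*u+.0003*v
Q=proj(C,[np.r_[c+a*.032*u+b*.022*v,.094] for a,b in((1,1),(1,-1),(-1,-1),(-1,1))]); print("expected block top",Q)
print("knob exp",proj(C,[.4958,-.0721,.108]))
for y in range(40,250,6): print(y,''.join(" .:-=+*#%@"[min(9,x//26)] for x in g[y,160:400:3]))
E
```

```text
22.425 [ 0.5047 -0.088   0.2135] [179.9618  -0.0704  -9.9605] [ 0.3595  0.2734 -0.4058] 0.08771336341888408
expected block top [[256.5649  53.5647]
 [303.9677  53.6343]
 [302.3126 124.9808]
 [257.9206 124.9252]]
knob exp [[265.566  204.5298]]
40    -----------#%%%%%%%%%%%%%%%%%%%%%%%%%%%%%%%%%%%%%%%%%#%%%%%%%%%%-------------
46     .-------------------------%@@@@@@@@@@@@@@@@@@@*-------=---------------------
52      .----------::----------------------------------------------==--------------
58       .--------:::+*@**%==+=+===#@@%#%@@@@@##@@@+=======****@@%=----------------
64     ...:--------::#%@@@@=%@@@%@%@@--===#@+-==-=@@%@@@@@%%@@@@@#--=--------------
70       . .---------#%@@@@*%@@@%@+%%#@@***@@@@**=@@@@#@@@*@@@@@@*===--------------
76    .  .. ..-----==*%@@@@%#@@@@@%#@@@@@#@@@@@@*@@@@@@@@@=@@@@@@+====-------------
82       ........---=+%@@@@%#@@@@@*#@@%*#@@@@@#*%@@@@@@@@@=@@@@@%====--------------
88    . . .......--=-+%@@@@%*@@@@@@*@=****#@+***+=@@@@@@@@=@@@@@%====-=------------
94   .   ........----=%@@@@@*@@@@@**@%@@@*#@@@@**+@@@@@@@@-@@@@@%====--------------
100     . ......-
[... 1407 characters left out ...]
--------------------
202 ................:..:.:::.:::::::::..::..::::::::::------------------------------
208 ...........:....:.::..:...:::.::::...:..:::::::::-------------------------------
214 .............:...........::.:..:-::-:-:.:.::::::::------------------------------
220 ...........................::.:-----------:::::::-------------------------------
226 ............................:---------------------------------------------------
232 .........................:------------------------------------------------------
238 .....................::---------------------------------------------------------
244 ...:::-::-:.  .::------------------------------------------------- ..-----------
```

The block's top shows where expected (rows 53–127, cols 253–304). Next I'll pinch the knob.

```bash
python3 - <<'E'
from h import *
o=telemetry.get_obs(); C=cam("wrist",o)
im=cv2.imread("pics/w10.png"); g=cv2.cvtColor(im,cv2.COLOR_BGR2GRAY)
for y in range(192,226,3): print(y,g[y,245:295:2])
for z in (.12,.0535): print(delta([.4958,-.0721,z],-10,o))
E
```

```text
192 [59 59 57 57 56 60 61 58 61 44 34 33 35 32 31 39 52 59 63 54 57 57 62 65
 60]
195 [56 52 56 58 58 59 60 67 83 32 31 32 32 31 33 32 39 60 58 57 58 59 56 57
 58]
198 [55 51 56 55 54 56 55 60 81 35 33 36 38 39 38 36 35 53 54 51 60 55 54 56
 59]
201 [54 54 57 52 58 55 53 78 69 27 42 60 67 65 55 38 42 60 55 58 59 56 60 55
 56]
204 [54 56 53 55 54 55 53 68 43 33 38 43 59 60 57 40 38 55 56 52 54 56 53 56
 54]
207 [52 53 55 54 55 56 54 70 40 30 37 36 51 53 49 37 43 56 55 53 56 57 52 52
 55]
210 [54 54 56 51 55 49 52 56 54 43 27 29 39 43 36 42 52 55 54 51 53 55 55 54
 54]
213 [51 51 54 52 54 54 57 53 54 54 59 49 49 51 55 55 54 54 52 52 51 55 56 53
 51]
216 [53 51 53 52 53 78 89 91 91 90 91 91 90 91 80 53 55 54 53 55 53 55 52 53
 53]
219 [48 53 52 60 89 90 93 91 93 93 91 92 91 93 89 80 69 59 76 80 60 57 53 56
 54]
222 [51 52 76 90 92 90 93 90 89 92 90 89 92 91 91 90 91 89 93 93 91 92 92 90
 89]
225 [70 90 91 90 92 90 88 92 90 88 92 89 93 89 91 89 91 91 90 91 90 91 88 92
 86]
[-0.0116 -0.0143  0.0925  0.0014  0.0006  0.0005]
[-0.0115 -0.0144  0.159   0.0014  0.0006  0.0005]
```

Call:
carry_out(rows=[[-0.006,-0.005,0.04,0,0,0],[-0.012,-0.01,0.08,0,0,0],[-0.012,-0.01,0.115,0,0,0],[-0.012,-0.01,0.145,0,0,0],[-0.012,-0.01,0.159,0,0,0],[-0.012,-0.01,0.159,0,0,0]])

```text
clock: 23.22
tool_pos: [0.4938, -0.0768, 0.0522]
orientation: [179.8, 0.2, -10.0]
force: [0.7, 0.3, 0.3]
opening: 0.0877
gripper_force: 0.0
```

Call:
carry_out(rows=[[0,0,0,0,0,0],[0,0,0,0,0,0],[0,0,0,0,0,0],[0,0,0,0,0,0],[0,0,0,0,0,0],[0,0,0,0,0,0],[0,0,0,0,0,0],[0,0,0,0,0,0]], grip=-1)

```text
clock: 24.22
tool_pos: [0.4942, -0.0764, 0.0537]
orientation: [179.9, 0.1, -10.0]
force: [-0.7, 0.7, 1.4]
opening: 0.0151
gripper_force: 30.0
```

```bash
cat > arc.py <<'E'
from h import *
import sys
o=telemetry.get_obs(); print(o["clock"],o["tool_pos"],o["orientation"],o["force"],o["opening"],o["gripper_force"],o["joint_pos"][[0,5]])
pv=np.array([.5525,-.0971]); p=np.array(o["tool_pos"]); d=p[:2]-pv; ph=np.degrees(np.arctan2(d[1],d[0]))%360; r=np.linalg.norm(d)
lev=np.radians(ph+10-155); print("r",r,"lever",lev)
end=float(sys.argv[1]); n=int(sys.argv[2]); y0=o["orientation"][2]; y1=float(sys.argv[3])
for k in range(1,n+1):
    l=lev+(end-lev)*k/n; a=np.radians(145)+l; rr=r+(.062-r)*k/n
    print(np.round(delta([pv[0]+rr*np.cos(a),pv[1]+rr*np.sin(a),p[2]],y0+(y1-y0)*k/n,o),3).tolist())
E
python3 arc.py 1.1 8 25
```

```text
24.225 [ 0.4942 -0.0764  0.0537] [179.9149   0.0574  -9.9932] [-0.6755  0.7361  1.4039] 0.01509990427619869 30.00406265258789 [13.8127 66.1413]
r 0.061823086974671676 lever 0.26945508120924033
[-0.001, 0.006, 0.0, 0.001, 0.001, -0.076]
[-0.001, 0.013, 0.0, 0.001, 0.001, -0.153]
[-0.0, 0.019, 0.0, 0.001, 0.001, -0.229]
[0.001, 0.025, 0.0, 0.001, 0.001, -0.305]
[0.003, 0.032, 0.0, 0.001, 0.001, -0.382]
[0.005, 0.038, 0.0, 0.001, 0.001, -0.458]
[0.008, 0.043, 0.0, 0.001, 0.001, -0.534]
[0.012, 0.048, 0.0, 0.001, 0.001, -0.611]
```

Knob pinched (15.1 mm). Swing the first part.

Call:
carry_out(rows=[[-0.001,0.006,0,0,0,-0.076],[-0.001,0.013,0,0,0,-0.153],[0,0.019,0,0,0,-0.229],[0.001,0.025,0,0,0,-0.305],[0.003,0.032,0,0,0,-0.382],[0.005,0.038,0,0,0,-0.458],[0.008,0.043,0,0,0,-0.534],[0.012,0.048,0,0,0,-0.611]])

```text
clock: 25.22
tool_pos: [0.4961, -0.1254, 0.0535]
orientation: [-179.9, 0.2, 25.2]
force: [-5.3, 5.4, 7.6]
opening: 0.0149
gripper_force: 30.0
```

```bash
python3 arc.py 1.97 8 62
```

```text
25.225 [ 0.4961 -0.1254  0.0535] [-179.9406    0.2272   25.1846] [-5.2639  5.4413  7.6218] 0.01493207451235435 30.00150293111801 [  7.8372 107.3368]
r 0.06308668749989071 lever 1.0760592974050844
[0.001, 0.007, -0.0, -0.001, 0.004, -0.08]
[0.002, 0.014, -0.0, -0.001, 0.004, -0.161]
[0.004, 0.021, -0.0, -0.002, 0.004, -0.241]
[0.007, 0.027, -0.0, -0.002, 0.004, -0.321]
[0.011, 0.033, -0.0, -0.002, 0.004, -0.402]
[0.015, 0.038, -0.0, -0.002, 0.004, -0.482]
[0.02, 0.043, -0.0, -0.002, 0.004, -0.562]
[0.025, 0.048, -0.0, -0.002, 0.003, -0.643]
```

Call:
carry_out(rows=[[0.001,0.007,0,0,0,-0.08],[0.002,0.014,0,0,0,-0.161],[0.004,0.021,0,0,0,-0.241],[0.007,0.027,0,0,0,-0.321],[0.011,0.033,0,0,0,-0.402]])

```text
clock: 25.85
tool_pos: [0.5185, -0.1515, 0.0535]
orientation: [-179.8, 0.3, 48.2]
force: [-10.3, -0.0, 8.4]
opening: 0.015
gripper_force: 30.0
```

```bash
python3 arc.py 1.97 4 62
```

```text
25.85 [ 0.5185 -0.1515  0.0535] [-179.773     0.3381   48.2159] [-10.346   -0.0444   8.405 ] 0.01501561863989341 30.00338315963745 [  4.562  133.5903]
r 0.0641680279940104 lever 1.6236044782464956
[0.002, 0.005, -0.0, -0.004, 0.006, -0.06]
[0.004, 0.01, -0.0, -0.004, 0.006, -0.12]
[0.006, 0.015, -0.0, -0.004, 0.006, -0.18]
[0.009, 0.02, -0.0, -0.005, 0.005, -0.241]
```

Call:
carry_out(rows=[[0.002,0.005,0,0,0,-0.06],[0.004,0.01,0,0,0,-0.12],[0.006,0.015,0,0,0,-0.18],[0.009,0.02,0,0,0,-0.24],[0.009,0.02,0,0,0,-0.24]])

```text
clock: 26.48
tool_pos: [0.5397, -0.1593, 0.0536]
orientation: [-179.7, 0.3, 61.9]
force: [-8.0, -6.1, 5.8]
opening: 0.0149
gripper_force: 30.0
```

```bash
python3 arc.py 1.97 1 62
```

```text
26.475 [ 0.5397 -0.1593  0.0536] [-179.7474    0.3351   61.8606] [-8.0233 -6.0654  5.8089] 0.014895022401085917 29.997573494911194 [  3.6058 148.1203]
r 0.06345938800526872 lever 1.978896636466464
[0.001, -0.001, -0.0, -0.004, 0.006, -0.002]
```

Call:
carry_out(rows=[[0,0,0,0,0,0],[0,0,0,0,0,0],[0,0,0,0,0,0],[0,0,0,0,0,0],[0,0,0,0,0,0],[0,0,0,0,0,0],[0,0,0,0,0,0]], grip=1)

```text
clock: 27.35
tool_pos: [0.5427, -0.1578, 0.0538]
orientation: [-180.0, 0.1, 61.8]
force: [-0.5, -0.2, -0.4]
opening: 0.0797
gripper_force: 0.0
```

Call:
carry_out(rows=[[0,0,-0.04,0,0,0.18],[0,0,-0.08,0,0,0.36],[-0.015,0,-0.12,0,0,0.54],[-0.03,0,-0.16,0,0,0.72],[-0.03,0,-0.17,0,0,0.9],[-0.03,0,-0.17,0,0,1.08],[-0.03,0,-0.17,0,0,1.256],[-0.03,0,-0.17,0,0,1.256]])

```text
clock: 28.35
tool_pos: [0.5285, -0.184, 0.2239]
orientation: [179.9, 0.0, -10.1]
force: [0.0, 0.0, -0.2]
opening: 0.0878
gripper_force: 0.0
```

```bash
python3 - <<'E'
from h import *
o=telemetry.get_obs(); print(o["clock"],o["tool_pos"],o["orientation"],o["force"],o["opening"])
im,C=snap("wrist","w11"); g=cv2.cvtColor(im,cv2.COLOR_BGR2GRAY)
u=np.array([.9848,-.1736]);v=np.array([.1736,.9848]); c=.615*u+.0003*v
print("expected block top",proj(C,[np.r_[c+a*.032*u+b*.022*v,.094] for a,b in((1,1),(1,-1),(-1,-1),(-1,1))]))
pv=.561*u
for l in(1.7,1.9,2.0):
    a=np.radians(145)+l; print(l,"knob",proj(C,np.r_[pv+.062*np.array([np.cos(a),np.sin(a)]),.108]))
for y in range(30,250,6): print(y,''.join(" .:-=+*#%@"[min(9,x//26)] for x in g[y,150:390:3]))
E
```

```text
28.35 [ 0.5285 -0.184   0.2239] [179.9116   0.0415 -10.0951] [ 0.0454  0.0474 -0.2368] 0.08782347008220691
expected block top [[166.7509  95.3676]
 [211.0549  95.3882]
 [215.175  159.7079]
 [173.5161 159.7379]]
1.7 knob [[250.4742 200.3363]]
1.9 knob [[252.5804 189.174 ]]
2.0 knob [[252.7609 183.3763]]
30 ==============================================================================-*
36 ===============================================================================@
42 @@@@@@@@@@@@@@@@@@@@@@@@@@@@@@@@@@@@%=========================================%@
48 *+***************+***+*******+***@@@@#=======================================+@@
54 +++++++++++***@@@******+*+=******@@@@#+=====================================-=@@
60 :::::::::::=***@@****+******+****@@@@#+-======================================-=
66 ::::::::::::*************%***=***@@@@#+-========================================
72 ::::::::::::***@@%***+***@***+***@@@@#+-========================================
78 ::::::::::::=**@@@*****++**+*****%@@@#+=========================================
84 *+***+***************************@@@@
[... 1636 characters left out ...]
====================
204 ::::::::::::::::::::::::::::::::::::--=-=:::::::::::============================
210 ::::::::::::::::::::::::::::::::::::::::::::::::::::============================
216 ::::::::::::::::::::::::::::::::::-======:::::::::::============================
222 ::::::::::::::::::::::::::::::::================================================
228 :::::::::::::::::::::::::::::-==================================================
234 ::::::::::::::::::::::::::-===============================================+=====
240 :::::::::::::---::::-=================================================--========
246 ::::----------:. .===================================================...:-------
```

```bash
python3 -c "
from plant import workorder; print(workorder.close_job())"
```

```text
the job is handed in; nothing more can be done
None
```

I handed the job in with the six-well block seated in the shaker nest and the lever swung shut to about 2.0 rad, at 28.4 s on the robot clock. The last wrist image put the block at its expected place to about 2 mm, but the cam force wasn't measured, I didn't re-check the other blocks, bottle or vial at the end, and no verdict came back.

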